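Check a bearing block's bore with the go / no-go plug gauge

TASK

Check the bore of the bearing block that stands on the steel plate, using whichever of the two plug gauges in the rack is of its size (large gauge for the large block, small for the small). Push the gauge's long go end fully into the bore until the collar meets the block, draw it out, then press the short, thicker no-go end gently, square and centred, against either mouth of the same bore for a moment to confirm that it is refused. Lay the gauge back in its rest in the rack, either way round, and leave the other gauge where it lies.

Things in the scene. Friction and masses are not known exactly. Their poses are not given: they have to be found in the camera images.
- plate: bare steel inspection plate, 160 mm (x) by 140 mm (y), 10 mm thick, fixed, on the left of the work area; origin at the middle of its underside. The block that stands on it is the one to check; block and plate are nearly but not exactly aligned
- block_small: small bearing block, grey, bolted down on the steel plate or on a wooden board (both 10 mm thick). Origin: middle of its underside. Body 42 mm (x) by 40 mm (y), 56 mm high, on a foot 84 mm (x) by 40 mm. One level through bore along its y axis
- block_large: large bearing block, grey, bolted down on the steel plate or on a wooden board (both 10 mm thick). Origin: middle of its underside. Body 58 mm (x) by 40 mm (y), 64 mm high, on a foot 100 mm (x) by 40 mm. One level through bore along its y axis
- bore_small (a point): middle of the small block's bore, on its axis, 48 mm above the bench; axes as the block's. Bore 20 mm across, along y, 40 mm long: open mouths at y = +-20 mm, same size from either side
- bore_large (a point): middle of the large block's bore, on its axis, 48 mm above the bench; axes as the block's. Bore 30 mm across, along y, 40 mm long: open mouths at y = +-20 mm, same size from either side
- gauge_small: small double-ended steel plug gauge, loose, 180-290 g, 160 mm long. Origin on its axis, mid-handle; y axis along it to the GO end. Square handle 20 x 20 mm, y -44 to +44, flats upright and level in the rack; round collars 28 mm across, 6 mm thick at its ends (to y = +-50). Longer, thinner end = GO, shorter, thicker = NO-GO. At the start GO points to +y of the rack
- gauge_large: large double-ended steel plug gauge, loose, 260-420 g, 160 mm long. Origin on its axis, mid-handle; y axis along it to the GO end. Square handle 20 x 20 mm, y -44 to +44, flats upright and level in the rack; round collars 38 mm across, 6 mm thick at its ends (to y = +-50). Longer, thinner end = GO, shorter, thicker = NO-GO. At the start GO points to -y of the rack
- go_tip_small (a point): centre of the small gauge's GO end face, 92 mm from the gauge's origin. GO end: cylinder 18 mm across, 42 mm long from the collar, its last 3.5 mm bevelled
- nogo_tip_small (a point): centre of the small gauge's NO-GO end face, 68 mm from the gauge's origin on the other side. NO-GO end: cylinder 23 mm across, 18 mm long from the collar
- go_tip_large (a point): centre of the large gauge's GO end face, 92 mm from the gauge's origin. GO end: cylinder 28 mm across, 42 mm long from the collar, its last 3.5 mm bevelled
- nogo_tip_large (a point): centre of the large gauge's NO-GO end face, 68 mm from the gauge's origin on the other side. NO-GO end: cylinder 33 mm across, 18 mm long from the collar
- rack: fixed gauge rack: wooden base 210 (x) by 94 mm (y), 8 mm thick; two rests 130 mm apart along x. Each rest: two grey saddles, 8 mm thick, at y = +-33 mm, 57 mm high, flared open upwards (26 mm wide at their floor, which is 35 mm high; 41 at the top). The handle lies in them along y, its middle free over 58 mm. Origin: middle of the base's underside
- bolt_pile: obstacle, fixed: a heap of black bolts 80 mm wide and 130 mm high, standing between rack and plate, origin under its middle; behind it (to the upper right) a steel bar leans on the bench vise, up to 200 mm high. Carry the gauge over them, well above, or pass in front; not part of the job
- slot_near (a point): rest nearer the robot: where the middle of a lying gauge's handle is, 45 mm above the bench; either gauge may lie in either rest at the start
- slot_far (a point): rest farther from the robot: where the middle of a lying gauge's handle is, 45 mm above the bench

How it is judged:
By the outcome, as a careful person would: the job done as asked, in the order asked, and still so for the second after the job is handed in, with the robot touching nothing.
It also fails if it takes over 72 s, if anything falls off the work surface, if the arm or the gripper's body presses on something with over 40 N, if the wrist force passes 120 N, or if a joint passes its speed limit or range.

ROBOT

A 7-joint arm with a two-finger parallel gripper is mounted at the origin on a cart in front of the work surface, level with it; the furniture and walls round the work are solid. World frame = base frame: x ahead of the robot, y to its left, z up, the work surface at z = 0. Lengths are in m, angles in rad, forces in N, time in s.
With the tool pointing down it reaches from about 0.425 to 1.025 m from the base axis. Payload 9.4 kg.
Tool frame: the origin (TCP) lies midway between the tips of the shut fingers; the grasp point (between the pads) lies 19 mm behind it; x points along the fingers, z is the direction in which the jaws open and shut, and the axes are right-handed (so a half turn about x gives the same grasp; the last joint's range is limited). The gripper opens to 85 mm and grips with 20 to 120 N. Pads are 22 mm wide; open, the fingers measure 114 mm over their backs; the gripper's body (76 mm by 85 mm) begins 54 mm behind the grasp point. The pads swing forward as they close: fully open they stand 13 mm farther back than shut.
Start: joints at [-1.396, 0.599, -0.003, 1.599, 0.002, 0.943, -0.08], TCP at [0.181, 0.702, 0.231] pointing down, gripper open.
Joint ranges: [-2.57, 2.57], [-0.35, 1.97], [-1.29, 1.29], [0.11, 2.56], [-1.05, 4.19], [0.11, 1.86], [-2.63, 2.63]. Speed limits (rad/s): [2.22, 2.22, 3.01, 3.01, 3.14, 3.14, 3.14].

INTERFACE

Orientations are given as a rotation vector (axis times angle).
In Python, from bench import get_state, get_image, calibration, sign_off gives the robot as it stands.
- The arm moves only by the tool apply_moves, never from a script. Its argument "plan" is a list of rows, each a list of 7 numbers: the shift along the tool's x, y, z in cm, then the turn, a rotation vector about the tool's x, y, z in rad, then the opening in per cent of the stroke, from 0 (shut) to 100 (fully open). A call has exactly 8 rows; each row shifts and turns the commanded pose from where the row before left it, along the tool's axes as they then stand; what a row does not reach is not made up. A row lasts 1/10 s, in which the tool goes at most 50 mm and 8.59 degrees, less where a joint would pass 70% of its speed; a pose out of reach is approached as far as the arm can. A call is refused whole if a number of a shift passes 5 or a number of a turn 0.15, either way. A call with a gripper value outside its range is refused whole. The fingers move at their own pace and stop on an object; the grip force is fixed at half the most. Time passes only in rows, so rows that do not move let the fingers close, or fill a call up. It gives the time, the measured TCP pose, the force and the opening at its end, in the units of the state.
- get_state(): the state, without advancing time (a new reading comes with each control period).
- get_image(name): name is "scene" or "top"; returns the picture (384x512x3 uint8, red, green, blue); there is no depth.
- calibration(name): a dict with "intrinsics" (3x3 intrinsics, pixels), "rvec" (rotation vector, rad) and "tvec" (3), from world to camera coordinates, as OpenCV has them. Camera axes: x right, y down, z forward; pixel columns grow to the right and rows downward; lengths in m; the calibration is good to about 2 mm. A picture is of the moment at which its call begins. calibration takes no time and is no camera call.
- sign_off(): hands the job in, once; it reports no verdict.
The state is a dict: "clock": time; "joint_positions": joint angles; "joint_vel": joint speeds; "joint_efforts": joint torques, N m; "position": TCP position; "orientation": TCP orientation; "wrist_force": force on the tool from outside, world axes, zero at the start; "wrist_torque": the same for the moment, N m; "grip_width": finger opening in m.
Only numpy, scipy, OpenCV 4.12 (cv2) and the standard library are available. Lean on these libraries where they do the work, as an engineer would, in place of code of your own. Each camera call takes 0.05 s, during which the arm holds its last target.

## Working session

There is one attempt and no reset: what is moved stays moved. The work goes in short steps, Python scripts to look and compute and a tool call to move; the robot and the scene stay as the last step left them, time stands still between calls to the robot, and variables do not carry over. Pictures are saved under pics/ and viewed, and the job is handed in when it is done.

Besides the shell and the picture viewer there is one more tool, called as name([rows], argument=value, ...), one row to a line, values as JSON. apply_moves: Moves the arm, as the interface text tells. Its arguments: {"type":"object","properties":{"plan":{"type":"array","items":{"type":"array","items":{"type":"number"}}}},"required":["plan"]}

```bash
ls; mkdir -p pics; python3 - <<'E'
from bench import *
import cv2
for n in("scene","top"):
    cv2.imwrite(f"pics/{n}0.png",get_image(n)[:,:,::-1]); c=calibration(n); print(n,c)
s=get_state()
for k,v in s.items(): print(k,v)
E
```

```text
pics
scene {'intrinsics': array([[438.97607736,   0.        , 265.19006799],
       [  0.        , 438.97607736, 191.03875579],
       [  0.        ,   0.        ,   1.        ]]), 'rvec': array([ 1.94613413, -0.44953053,  0.26572262]), 'tvec': array([-0.53451849,  0.14171937,  1.29971727])}
top {'intrinsics': array([[364.53120106,   0.        , 258.12192845],
       [  0.        , 364.53120106, 192.98051166],
       [  0.        ,   0.        ,   1.        ]]), 'rvec': array([ 2.15239508, -2.18453479,  0.13314598]), 'tvec': array([-0.07861206,  0.57443441,  0.98885153])}
clock 0.1
joint_positions [-1.3957457   0.60007891 -0.00255369  1.60004153  0.00177863  0.94288822
 -0.07980454]
joint_vel [ 0.00124907 -0.00168483 -0.0008055  -0.00088308 -0.00172378 -0.00085204
 -0.00062369]
joint_efforts [ 5.36400810e-03 -7.77992535e+01  1.56995002e+00 -2.58623654e+01
  1.26035858e-02  5.49723496e-03 -5.06148893e-06]
position [0.18049401 0.70174463 0.23048172]
orientation [-1.02275372  1.31888678  1.02117016]
wrist_force [ 0.12547557 -0.19133177 -0.05901577]
wrist_torque [-0.02944739  0.0220803   0.00534246]
grip_width 0.08528841070960103
```

View pics/scene0.png

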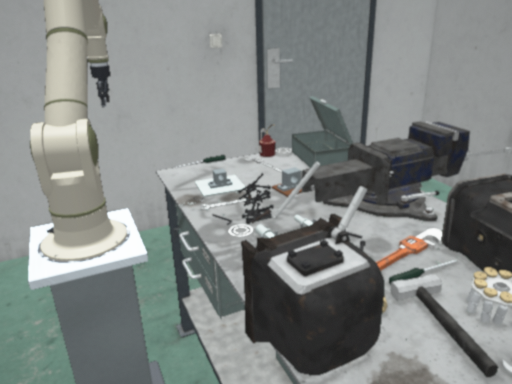

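View pics/top0.png

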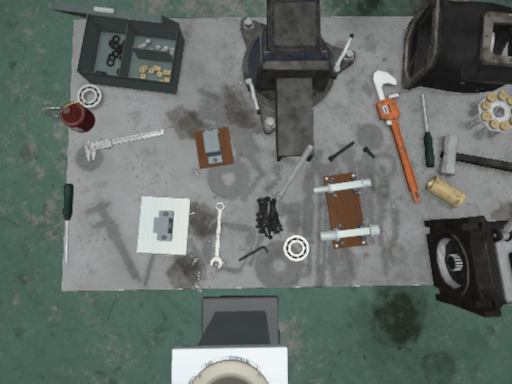

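```bash
cat > h.py <<'E'
import numpy as np, cv2
from bench import *
def cam(n):
    c=calibration(n); R=cv2.Rodrigues(c["rvec"])[0]; return c["intrinsics"],R,np.array(c["tvec"]).reshape(3)
def ray(n,uv,z):
    K,R,t=cam(n); uv=np.atleast_2d(uv).astype(float)
    d=(np.linalg.inv(K)@np.c_[uv,np.ones(len(uv))].T).T@R; C=-R.T@t
    s=(np.reshape(z,(-1,))-C[2])/d[:,2]; return C+d*s[:,None]
def proj(n,P):
    K,R,t=cam(n); q=(np.atleast_2d(P)@R.T+t)@K.T; return q[:,:2]/q[:,2:]
def crop(n,src,x0,y0,w,h,f,out):
    im=cv2.imread(src)[y0:y0+h,x0:x0+w]; cv2.imwrite(out,cv2.resize(im,None,fx=f,fy=f,interpolation=cv2.INTER_NEAREST))
E
python3 - <<'E'
from h import *
for n in("scene","top"):
    K,R,t=cam(n); print(n,-R.T@t)
print(proj("top",[[0,0,0],[.6,.2,0],[.6,-.3,0]]))
crop("top","pics/top0.png",130,120,120,150,5*0.8,"pics/a.png") if 0 else None
crop("top","pics/top0.png",125,185,80,80,7,"pics/a.png")
crop("top","pics/top0.png",300,165,95,95,6,"pics/b.png")
crop("top","pics/top0.png",180,110,80,70,7,"pics/c.png")
crop("scene","pics/scene0.png",180,140,150,110,5,"pics/d.png")
E
```

```text
scene [ 0.01147265 -1.25633351  0.64540985]
top [ 0.45889151 -0.0756231   1.04770312]
[[229.14229956 404.74057699]
 [158.56262707 186.44643256]
 [331.11389505 184.04004991]]
```

View pics/a.png

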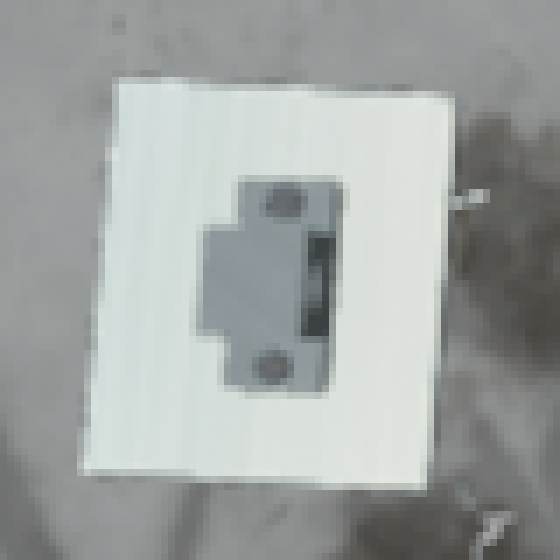

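View pics/b.png

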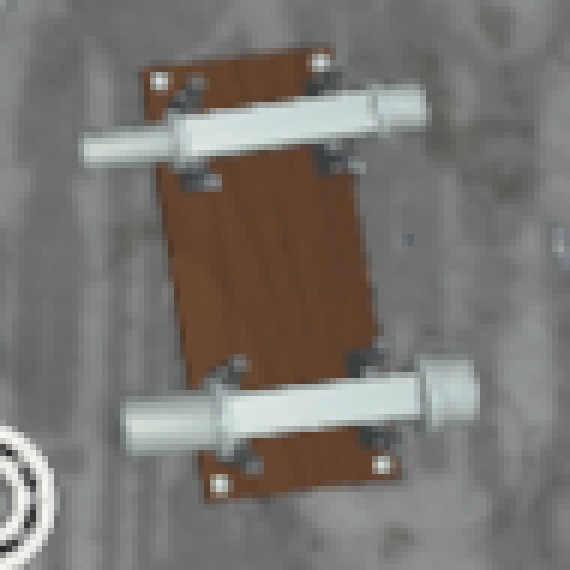

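View pics/d.png

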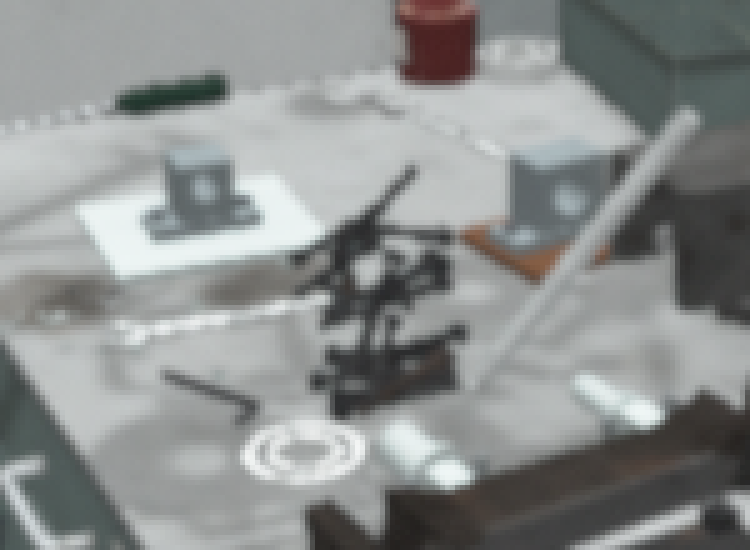

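View pics/c.png

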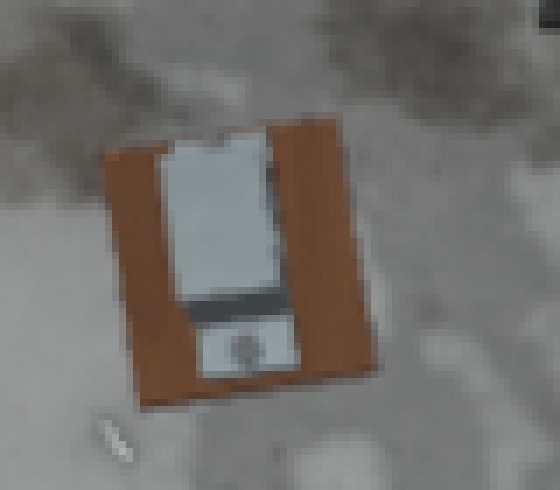

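```bash
python3 - <<'E'
from h import *
g=cv2.cvtColor(cv2.imread("pics/top0.png"),cv2.COLOR_BGR2GRAY)
np.set_printoptions(linewidth=200)
print("cols",list(range(150,178)))
for v in range(207,244): print(v,g[v,150:178])
E
```

```text
cols [150, 151, 152, 153, 154, 155, 156, 157, 158, 159, 160, 161, 162, 163, 164, 165, 166, 167, 168, 169, 170, 171, 172, 173, 174, 175, 176, 177]
207 [217 215 215 217 216 215 215 218 218 217 216 217 218 219 220 220 219 220 221 220 221 220 220 219 221 221 222 221]
208 [217 215 215 217 216 214 215 218 218 216 216 218 218 219 220 220 218 220 221 220 221 220 220 219 221 221 221 221]
209 [217 215 216 218 215 214 215 218 218 216 216 217 218 219 221 220 219 220 221 220 221 219 219 220 221 221 221 221]
210 [217 215 216 218 215 214 216 218 214 196 185 186 189 190 189 186 183 188 195 191 189 187 189 207 222 221 221 221]
211 [216 215 217 217 215 214 216 218 205 166 147 148 151 146 133 127 127 138 155 154 152 151 145 166 212 221 221 220]
212 [216 215 217 217 214 215 216 218 201 159 147 148 145 130 109 108 109 113 135 151 150 151 134 136 199 221 221 221]
213 [216 216 217 217 214 215 217 218 200 158 148 149 141 118 104 106 104  97 119 148 148 148 129 132 199 221 221 220]
214 [216 216 218 217 215 215 217 218 198 154 148 148 132 103 107 107 102  99 125 148 149 149 128 130 200 221 221 220]
215 [215 2
[... 2711 characters left out ...]
9 219 216 216 218 219 198 152 146 147 146 130 108 106 103  97 123 152 151 152 136 130 191 222 222 222 222 223]
239 [220 218 216 217 218 219 200 156 148 146 149 144 131 115 111 131 146 154 153 154 135 137 202 223 223 223 223 223]
240 [220 217 216 217 219 219 212 195 189 177 157 160 160 156 162 167 152 155 156 153 138 162 215 223 223 223 223 223]
241 [220 218 216 217 218 219 218 218 218 211 197 199 202 205 207 204 193 195 195 194 189 206 223 223 223 223 223 223]
242 [220 217 216 217 218 218 218 218 218 218 218 220 222 221 221 223 221 221 221 222 222 222 223 223 224 223 223 223]
243 [220 217 216 218 218 218 218 218 218 218 218 221 222 222 221 222 222 221 222 222 221 223 223 223 224 223 223 223]
```

```bash
cat > blk.py <<'E'
from h import *
g=cv2.cvtColor(cv2.imread("pics/top0.png"),cv2.COLOR_BGR2GRAY).astype(float)
def edge(a,hi,lo):  # a: run of values from hi side to lo side, returns distance from the outer pixel edge of run
    return np.clip((np.array(a)-lo)/(hi-lo),0,1).sum()
def L(rows,c0,c1,hi,lo): # left edge: pixel centre coords
    return np.array([[c0-.5+edge(g[r,c0:c1],hi,lo),r] for r in rows])
def Rr(rows,c0,c1,hi,lo):
    return np.array([[c1-.5-edge(g[r,c0:c1],hi,lo),r] for r in rows])
def U(cols,r0,r1,hi,lo): return np.array([[c,r0-.5+edge(g[r0:r1,c],hi,lo)] for c in cols])
def D(cols,r0,r1,hi,lo): return np.array([[c,r1-.5-edge(g[r0:r1,c],hi,lo)] for c in cols])
def fit(p,z,n):
    P=ray("top",p,z)[:,:2]; m=P.mean(0); d=np.linalg.svd(P-m)[2][0]
    if n=='y': d=d*np.sign(d[1]); print("  ang from y",-np.arctan2(d[0],d[1]).round(4),end=' ')
    else: d=d*np.sign(d[0]); print("  ang from x",np.arctan2(d[1],d[0]).round(4),end=' ')
    print(m.round(4)); return P
zt=.066
for zf in(.02,):
  print("bodyL");A=fit(L(range(219,231),151,157,218,148),zt,'x')
  print("bodyR(top)");B=fit(L(range(219,232),165,170,148,64),zt,'x')
  print("bodyU");C=fit(U([155,156,157],214,220,215,149),zt,'y')
  print("bodyD");Dd=fit(D([154,155],228,236,217,150),zt,'y')
  print("footU");E_=fit(U([160,161,162,169,170,171],207,212,218,149),zf,'y')
  print("footD");F=fit(D([158,159,160,167,168,169],238,244,220,149),zf,'y')
  print("footLu");fit(L(range(211,215),157,161,218,148),zf,'x')
  print("footLd");fit(L(range(235,240),154,159,218,147),zf,'x')
  G=np.r_[L(range(211,215),157,161,218,148),L(range(235,240),154,159,218,147)]
  print("footL all");fit(G,zf,'x')
print(ray("top",[[163.5,211]],.02),proj("top",[[.47,.2,.02],[.47,.2,.066]]))
E
python3 blk.py
```

```text
bodyL
  ang from x -0.0484 [0.4886 0.1958]
bodyR(top)
  ang from x -0.0459 [0.4866 0.1551]
bodyU
  ang from y -0.0528 [0.5091 0.1882]
bodyD
  ang from y 0.0442 [0.4673 0.1916]
footU
  ang from y -0.0273 [0.5299 0.1742]
footD
  ang from y -0.0555 [0.445  0.1787]
footLu
  ang from x -0.0688 [0.5234 0.194 ]
footLd
  ang from x -0.0722 [0.455  0.1985]
footL all
  ang from x -0.0654 [0.4854 0.1965]
[[0.52740396 0.17982282 0.02      ]] [[155.98332196 231.61739914]
 [151.35344453 231.50126434]]
```

```bash
python3 - <<'E'
from h import *
im=cv2.imread("pics/top0.png"); g=cv2.cvtColor(im,cv2.COLOR_BGR2GRAY)
m=np.zeros_like(g); m[172:205,308:376]=(g[172:205,308:376]>160)
n,lab,st,_=cv2.connectedComponentsWithStats(m); i=1+st[1:,4].argmax(); print(st[i])
np.set_printoptions(linewidth=220)
for u in range(312,374,2):
    v=np.where(lab[:,u]==i)[0]; 
    if len(v): print(u,v.min(),v.max(), (g[v.min()-1:v.max()+2,u]))
E
```

```text
[314 180  57  12 343]
314 188 191 [143 174 197 198 175 147]
316 188 191 [142 182 211 211 183 153]
318 188 191 [157 188 210 204 175 140]
320 187 191 [135 169 194 209 197 169 132]
322 187 191 [132 172 197 206 190 162 129]
324 187 190 [143 178 198 202 183 151]
326 187 190 [155 183 196 194 176 134]
328 187 189 [158 174 184 176 159]
330 185 191 [156 195 201 203 199 191 181 161 132]
332 184 190 [ 97 180 220 220 220 222 226 207 153]
334 184 190 [111 189 221 219 220 222 225 186 110]
336 183 190 [ 72 162 214 219 218 220 221 218 163  74]
338 183 189 [ 72 168 217 217 218 219 221 208 149]
340 183 189 [ 92 178 217 216 216 218 223 190 113]
342 183 189 [142 201 215 215 216 218 218 171  88]
344 183 188 [160 212 215 214 215 217 209 151]
346 182 188 [ 85 171 214 212 213 215 218 197 134]
348 182 188 [114 183 214 211 212 215 218 177  98]
350 182 187 [158 208 211 210 212 214 210 156]
352 181 187 [ 62 162 210 209 210 212 214 201 144]
354 181 187 [119 182 209 207 209 211 216 184 126]
356 181 187 [147 195 206 207 209 211 210 165 118]
358 181 186 [160 203 205 206 209 211 207 158]
360 180 186 [109 170 206 204 206 208 210 190 138]
362 180 186 [151 167 161 163 174 185 195 167 118]
364 180 186 [132 174 193 200 198 190 180 163 139]
366 180 185 [144 177 197 206 199 183 164 134]
368 180 185 [153 179 193 203 199 181 162 129]
370 181 184 [148 166 174 180 170 147]
```

```bash
python3 - <<'E'
from h import *
from scipy.spatial.transform import Rotation as Ro
P=ray("top",[[315,189.5],[369,182.4],[313.6,189.6],[370.6,182.2],[346.4,185.5]],.045); print(P.round(4))
d=P[0]-P[1]; print(np.hypot(*d[:2]), -np.arctan2(d[0],d[1]))
d=P[2]-P[3]; print(np.hypot(*d[:2]))
# handle at z .055: edges
print(ray("top",[[340,182.9],[340,190.2],[352,181.1],[352,188.0]],.055).round(4))
s=get_state(); R=Ro.from_rotvec(s["orientation"]).as_matrix(); print(R.round(3), s["position"])
# near gauge & bolt pile
print(ray("top",[[348,232],[268,215],[290,185],[312,150]],[.045,.0,.1,.1]).round(3))
E
```

```text
[[ 0.5793 -0.245   0.045 ]
 [ 0.5971 -0.3963  0.045 ]
 [ 0.5791 -0.2411  0.045 ]
 [ 0.5976 -0.4008  0.045 ]
 [ 0.5892 -0.3328  0.045 ]]
0.15233348572271885 0.11698237226384145
0.16075905164702492
[[ 0.5954 -0.3129  0.055 ]
 [ 0.5752 -0.312   0.055 ]
 [ 0.6    -0.3462  0.055 ]
 [ 0.5808 -0.3454  0.055 ]]
[[-0.    -0.968  0.249]
 [-0.001  0.249  0.968]
 [-1.    -0.    -0.001]] [0.18049401 0.70174463 0.23048172]
[[ 0.461 -0.332  0.045]
 [ 0.513 -0.115  0.   ]
 [ 0.586 -0.17   0.1  ]
 [ 0.678 -0.231  0.1  ]]
```

```bash
cat >> h.py <<'E'
from scipy.spatial.transform import Rotation as Ro
def yaw2R(psi):  # jaw direction angle psi; tool x down
    z=np.array([np.cos(psi),np.sin(psi),0]); x=np.array([0,0,-1.]); return np.c_[x,np.cross(z,x),z]
def cur():
    s=get_state(); return np.array(s["position"]),Ro.from_rotvec(s["orientation"]).as_matrix()
def yaw(R): return np.arctan2(R[1,2],R[0,2])
def plan(wps,start=None,dec=2):
    """wps: list of (pos,psi,nrows); prints rows in tool axes"""
    p,R=cur() if start is None else start
    p=p.copy();R=R.copy();k=0
    for tp,psi,n in wps:
        tp=np.array(tp,float)
        RT=yaw2R(psi)
        for i in range(n):
            rv=Ro.from_matrix(R.T@RT).as_rotvec()/(n-i)
            sh=np.round(R.T@((tp-p)/(n-i))*100,dec); rv=np.round(rv,3)
            k+=1; print(k,list(sh.tolist()),list(rv.tolist()))
            p=p+R@sh/100; R=R@Ro.from_rotvec(rv).as_matrix()
    print("end",p.round(4),yaw(R).round(4))
E
python3 - <<'E'
from h import *
plan([((.50,.28,.29),.75,12),((.588,-.333,.26),.117,14)],dec=1)
E
```

```text
1 [-0.5, -3.5, -2.7] [0.047, -0.0, 0.0]
2 [-0.5, -3.6, -2.6] [0.047, -0.0, 0.0]
3 [-0.5, -3.7, -2.4] [0.048, -0.0, 0.0]
4 [-0.5, -3.8, -2.2] [0.047, -0.0, 0.0]
5 [-0.5, -3.9, -2.1] [0.048, -0.0, 0.0]
6 [-0.5, -4.0, -1.9] [0.047, -0.0, 0.0]
7 [-0.5, -4.1, -1.7] [0.048, -0.0, 0.0]
8 [-0.5, -4.1, -1.5] [0.047, -0.0, 0.0]
9 [-0.5, -4.2, -1.2] [0.048, -0.0, 0.0]
10 [-0.5, -4.3, -1.1] [0.047, -0.0, 0.0]
11 [-0.5, -4.3, -0.8] [0.048, -0.001, 0.0]
12 [-0.4, -4.4, -0.6] [0.047, -0.0, 0.001]
13 [0.2, -3.6, -2.5] [0.045, -0.0, -0.0]
14 [0.2, -3.7, -2.4] [0.045, -0.0, -0.0]
15 [0.2, -3.8, -2.2] [0.045, -0.0, -0.0]
16 [0.2, -3.9, -2.0] [0.045, -0.0, -0.0]
17 [0.2, -4.0, -1.8] [0.045, -0.0, -0.0]
18 [0.2, -4.1, -1.7] [0.045, -0.0, -0.0]
19 [0.2, -4.2, -1.5] [0.045, -0.0, -0.0]
20 [0.2, -4.3, -1.3] [0.045, -0.0, -0.0]
21 [0.2, -4.3, -1.1] [0.046, -0.0, -0.0]
22 [0.2, -4.3, -0.9] [0.045, -0.0, -0.0]
23 [0.2, -4.4, -0.7] [0.046, -0.0, -0.0]
24 [0.3, -4.4, -0.4] [0.045, -0.0, -0.0]
25 [0.2, -4.4, -0.3] [0.046, -0.0, -0.0]
26 [0.3, -4.5, -0.0] [0.045, -0.0, -0.0]
end [ 0.5883 -0.3332  0.2599] 0.1171
```

apply_moves([
  [-0.5, -3.5, -2.7, 0.047, 0, 0, 100],
  [-0.5, -3.6, -2.6, 0.047, 0, 0, 100],
  [-0.5, -3.7, -2.4, 0.048, 0, 0, 100],
  [-0.5, -3.8, -2.2, 0.047, 0, 0, 100],
  [-0.5, -3.9, -2.1, 0.048, 0, 0, 100],
  [-0.5, -4.0, -1.9, 0.047, 0, 0, 100],
  [-0.5, -4.1, -1.7, 0.048, 0, 0, 100],
  [-0.5, -4.1, -1.5, 0.047, 0, 0, 100],
])

```text
clock: 0.9
position: [0.3939, 0.4182, 0.2713]
orientation: [-0.732, 1.444, 0.732]
wrist_force: [0.8, 0.6, 1.6]
grip_width: 0.0854
```

apply_moves([
  [-0.5, -4.2, -1.2, 0.048, 0, 0, 100],
  [-0.5, -4.3, -1.1, 0.047, 0, 0, 100],
  [-0.5, -4.3, -0.8, 0.048, 0, 0, 100],
  [-0.4, -4.4, -0.6, 0.047, 0, 0, 100],
  [0.2, -3.6, -2.5, 0.045, 0, 0, 100],
  [0.2, -3.7, -2.4, 0.045, 0, 0, 100],
  [0.2, -3.8, -2.2, 0.045, 0, 0, 100],
  [0.2, -3.9, -2.0, 0.045, 0, 0, 100],
])

```text
clock: 1.7
position: [0.5245, 0.1046, 0.2821]
orientation: [-0.445, 1.525, 0.445]
wrist_force: [1.0, 0.2, 0.3]
grip_width: 0.0855
```

apply_moves([
  [0.2, -4.0, -1.8, 0.045, 0, 0, 100],
  [0.2, -4.1, -1.7, 0.045, 0, 0, 100],
  [0.2, -4.2, -1.5, 0.045, 0, 0, 100],
  [0.2, -4.3, -1.3, 0.045, 0, 0, 100],
  [0.2, -4.3, -1.1, 0.046, 0, 0, 100],
  [0.2, -4.3, -0.9, 0.045, 0, 0, 100],
  [0.2, -4.4, -0.7, 0.046, 0, 0, 100],
  [0.3, -4.4, -0.4, 0.045, 0, 0, 100],
])

```text
clock: 2.5
position: [0.5748, -0.2466, 0.2651]
orientation: [-0.162, 1.565, 0.162]
wrist_force: [0.8, 0.6, 0.2]
grip_width: 0.0853
```

```bash
python3 - <<'E'
from h import *
plan([((.588,-.333,.25),.117,3),((.588,-.333,.13),.117,4)],dec=2)
E
```

```text
1 [0.5, -2.91, -0.16] [0.03, -0.0, -0.0]
2 [0.5, -2.91, -0.07] [0.03, -0.0, -0.0]
3 [0.51, -2.91, 0.01] [0.029, -0.0, -0.0]
4 [3.0, -0.0, 0.0] [0.0, -0.0, -0.0]
5 [3.0, -0.0, 0.0] [0.0, -0.0, -0.0]
6 [3.0, -0.0, 0.0] [0.0, -0.0, -0.0]
7 [3.0, -0.0, 0.01] [0.0, -0.0, -0.0]
end [ 0.588 -0.333  0.13 ] 0.1172
```

apply_moves([
  [0.5, -2.9, -0.15, 0.03, 0, 0, 100],
  [0.5, -2.9, -0.1, 0.03, 0, 0, 100],
  [0.5, -2.9, 0, 0.03, 0, 0, 100],
  [3, 0, 0, 0, 0, 0, 100],
  [3, 0, 0, 0, 0, 0, 100],
  [3, 0, 0, 0, 0, 0, 100],
  [3, 0, 0, 0, 0, 0, 100],
  [0, 0, 0, 0, 0, 0, 100],
])

```text
clock: 3.3
position: [0.5858, -0.3294, 0.1262]
orientation: [-0.09, 1.575, 0.096]
wrist_force: [-0.8, 0.2, 0.2]
grip_width: 0.0853
```

```bash
python3 - <<'E'
from h import *
cv2.imwrite("pics/top1.png",get_image("top")[:,:,::-1]); crop("top","pics/top1.png",290,150,110,110,6,"pics/e.png")
p,R=cur();print(p,yaw(R));plan([((.588,-.333,.026),.117,7)])
E
```

```text
[ 0.58685088 -0.3302919   0.12859091] 0.11799939754294922
1 [1.47, -0.04, 0.02] [0.0, -0.001, -0.0]
2 [1.46, -0.04, 0.01] [0.0, -0.0, -0.0]
3 [1.47, -0.04, 0.02] [0.0, -0.001, -0.0]
4 [1.46, -0.05, 0.01] [0.0, -0.0, -0.001]
5 [1.47, -0.04, 0.01] [0.0, -0.001, -0.0]
6 [1.46, -0.05, 0.02] [0.0, -0.0, -0.001]
7 [1.47, -0.04, 0.01] [0.001, -0.001, -0.0]
end [ 0.588 -0.333  0.026] 0.117
```

View pics/e.png

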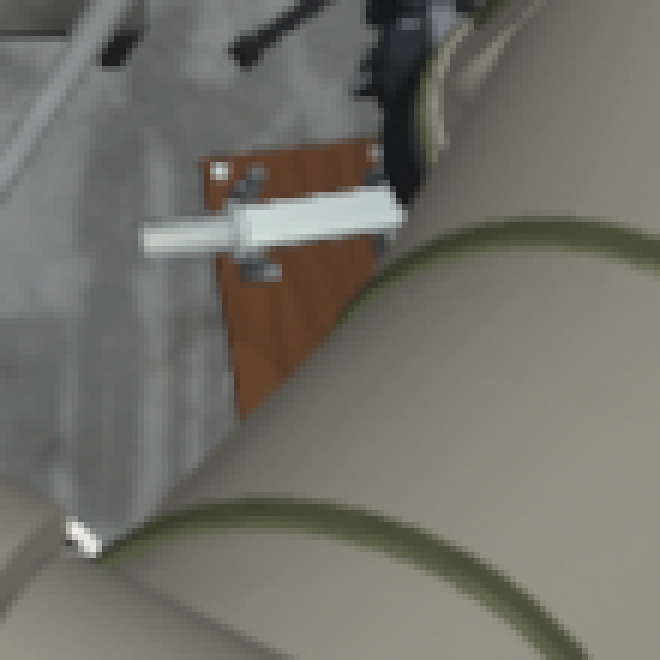

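apply_moves([
  [2, 0, 0, 0, 0, 0, 100],
  [2, 0, 0, 0, 0, 0, 100],
  [2, 0, 0, 0, 0, 0, 100],
  [2, 0, 0, 0, 0, 0, 100],
  [1.2, 0, 0, 0, 0, 0, 100],
  [0.8, 0, 0, 0, 0, 0, 100],
  [0, 0, 0, 0, 0, 0, 100],
  [0, 0, 0, 0, 0, 0, 100],
])

```text
clock: 4.15
position: [0.5884, -0.3313, 0.0312]
orientation: [-0.093, 1.568, 0.092]
wrist_force: [-0.1, 0.8, -0.2]
grip_width: 0.0854
```

```bash
python3 - <<'E'
from h import *
cv2.imwrite("pics/top2.png",get_image("top")[:,:,::-1]); crop("top","pics/top2.png",290,150,110,110,6,"pics/e2.png")
cv2.imwrite("pics/sc2.png",get_image("scene")[:,:,::-1]); crop("top","pics/sc2.png",250,180,110,90,6,"pics/f2.png")
p,R=cur();print(p,yaw(R),get_state()["wrist_force"]);plan([((.588,-.333,.026),.117,1)])
E
```

```text
[ 0.58846756 -0.33129583  0.03132302] 0.11796822643689796 [0.06900148 0.02527593 0.46662479]
1 [0.53, -0.16, -0.07] [0.001, 0.001, 0.001]
end [ 0.588 -0.333  0.026] 0.117
```

View pics/e2.png

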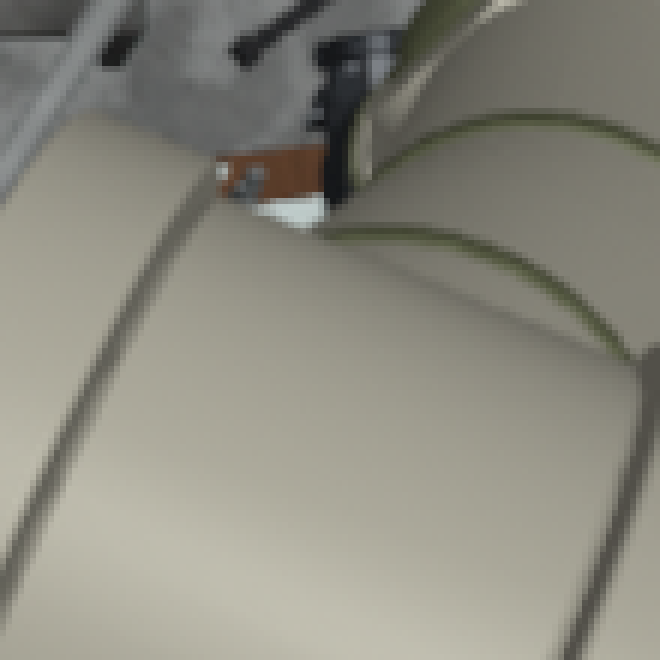

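View pics/f2.png

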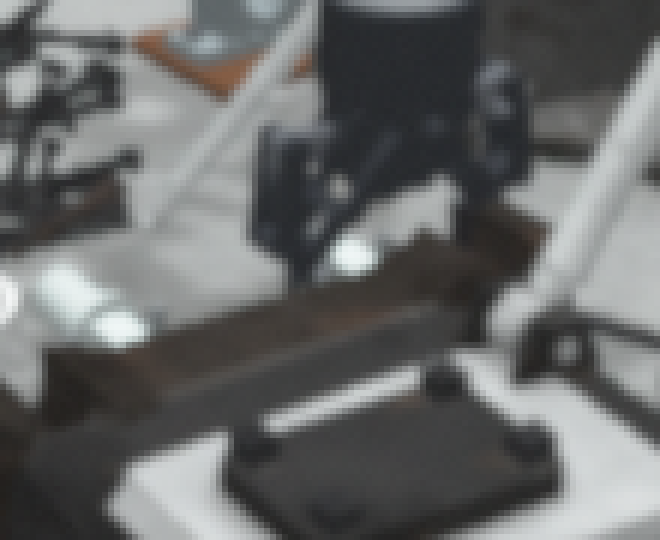

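```bash
python3 - <<'E'
from h import *
print(proj("scene",[[.596,-.4,.045],[.588,-.333,.045],[.588-.043,-.338,.04],[.588+.043,-.328,.04]]))
im=cv2.imread("pics/sc2.png"); g=im[:,:,1]; m=(g[210:235,298:318]>185); y,x=np.where(m); print(x.mean()+298,y.mean()+210)
E
```

```text
[[330.11519603 239.98929326]
 [314.55475721 229.86909035]
 [302.04289594 235.7138078 ]
 [326.56275011 227.29347597]]
308.35714285714283 221.89285714285714
```

apply_moves([
  [0.5, -0.2, 0, 0, 0, 0, 100],
  [0, 0, 0, 0, 0, 0, 60],
  [0, 0, 0, 0, 0, 0, 20],
  [0, 0, 0, 0, 0, 0, 0],
  [0, 0, 0, 0, 0, 0, 0],
  [0, 0, 0, 0, 0, 0, 0],
  [0, 0, 0, 0, 0, 0, 0],
  [0, 0, 0, 0, 0, 0, 0],
])

```text
clock: 5.05
position: [0.5885, -0.333, 0.0256]
orientation: [-0.093, 1.568, 0.093]
wrist_force: [1.1, 0.3, 3.1]
grip_width: 0.0189
```

```bash
python3 - <<'E'
from h import *
p,R=cur();s=get_state();print(p,yaw(R),s["wrist_force"],s["wrist_torque"],s["grip_width"])
E
```

```text
[ 0.58848208 -0.33299092  0.02560214] 0.11809258510455045 [1.07657374 0.29044673 3.11799555] [ 0.04160765 -0.10507786 -0.07573632] 0.018895600425456755
```

```bash
python3 - <<'E'
from h import *
plan([((.5885,-.333,.2756),.118,8),((.481,.03,.27),-.05,11)],dec=1)
E
```

```text
1 [-3.1, -0.0, 0.0] [0.0, 0.0, 0.0]
2 [-3.1, -0.0, 0.0] [0.0, 0.0, 0.0]
3 [-3.1, -0.0, 0.0] [0.0, 0.0, 0.0]
4 [-3.1, -0.0, 0.0] [0.0, 0.0, 0.0]
5 [-3.1, -0.0, 0.0] [0.0, 0.0, 0.0]
6 [-3.2, -0.0, 0.0] [0.0, 0.0, 0.0]
7 [-3.1, -0.0, 0.0] [0.0, 0.0, 0.0]
8 [-3.2, -0.0, 0.0] [0.0, 0.001, 0.0]
9 [0.1, 3.4, -0.6] [0.015, -0.0, 0.0]
10 [0.0, 3.4, -0.6] [0.015, -0.0, 0.0]
11 [0.1, 3.4, -0.7] [0.015, -0.0, 0.0]
12 [0.0, 3.4, -0.7] [0.015, -0.0, 0.0]
13 [0.1, 3.3, -0.8] [0.015, -0.0, 0.0]
14 [0.0, 3.3, -0.8] [0.016, -0.0, 0.0]
15 [0.1, 3.3, -0.9] [0.015, -0.0, 0.0]
16 [0.0, 3.3, -0.9] [0.016, -0.0, 0.0]
17 [0.1, 3.3, -1.0] [0.015, -0.0, 0.0]
18 [0.0, 3.3, -1.1] [0.016, -0.0, 0.0]
19 [0.1, 3.3, -1.1] [0.015, -0.0, 0.0]
end [0.4808 0.0303 0.2695] -0.0499
```

apply_moves([
  [-0.5, 0, 0, 0, 0, 0, 0],
  [-1.5, 0, 0, 0, 0, 0, 0],
  [-3, 0, 0, 0, 0, 0, 0],
  [-4.5, 0, 0, 0, 0, 0, 0],
  [-4.5, 0, 0, 0, 0, 0, 0],
  [-4.5, 0, 0, 0, 0, 0, 0],
  [-4, 0, 0, 0, 0, 0, 0],
  [-2.5, 0, 0, 0, 0, 0, 0],
])

```text
clock: 5.85
position: [0.5882, -0.3335, 0.2798]
orientation: [-0.094, 1.566, 0.091]
wrist_force: [0.5, -0.5, -2.3]
grip_width: 0.0191
```

apply_moves([
  [0, 3, -0.5, 0.015, 0, 0, 0],
  [0, 4, -0.7, 0.02, 0, 0, 0],
  [0, 4.8, -0.9, 0.02, 0, 0, 0],
  [0, 4.8, -1.0, 0.025, 0, 0, 0],
  [0, 4.8, -1.1, 0.025, 0, 0, 0],
  [0, 4.8, -1.3, 0.025, 0, 0, 0],
  [0, 4.8, -1.4, 0.02, 0, 0, 0],
  [0, 3.5, -1.2, 0.018, 0, 0, 0],
])

```text
clock: 6.65
position: [0.4902, 0.0113, 0.276]
orientation: [0.04, 1.571, -0.038]
wrist_force: [1.0, 0.8, -1.8]
grip_width: 0.019
```

```bash
python3 - <<'E'
from h import *
p,R=cur();print(p,yaw(R));plan([((.481,.044,.12),-.05,6)])
E
```

```text
[0.49023965 0.01133326 0.27595073] -0.04916403423782002
1 [2.6, 0.53, -0.18] [0.0, -0.0, -0.0]
2 [2.6, 0.53, -0.18] [0.0, -0.0, -0.0]
3 [2.6, 0.53, -0.18] [0.0, -0.0, -0.0]
4 [2.6, 0.54, -0.18] [0.0, -0.0, -0.0]
5 [2.6, 0.53, -0.18] [0.0, -0.0, -0.001]
6 [2.6, 0.54, -0.18] [0.001, -0.0, -0.0]
end [0.481 0.044 0.12 ] -0.0502
```

apply_moves([
  [2.6, 0.4, -0.2, 0, 0, 0, 0],
  [2.6, 0.4, -0.2, 0, 0, 0, 0],
  [2.6, 0.4, -0.2, 0, 0, 0, 0],
  [2.6, 0.4, -0.1, 0, 0, 0, 0],
  [2.6, 0.3, -0.1, 0, 0, 0, 0],
  [2.0, 0.2, -0.1, 0, 0, 0, 0],
  [0, 0, 0, 0, 0, 0, 0],
  [0, 0, 0, 0, 0, 0, 0],
])

```text
clock: 7.45
position: [0.484, 0.0297, 0.126]
orientation: [0.04, 1.571, -0.04]
wrist_force: [0.4, -0.0, -1.9]
grip_width: 0.019
```

```bash
python3 - <<'E'
from h import *
cv2.imwrite("pics/top3.png",get_image("top")[:,:,::-1]); crop("top","pics/top3.png",125,170,130,100,6,"pics/e3.png")
cv2.imwrite("pics/sc3.png",get_image("scene")[:,:,::-1]); crop("top","pics/sc3.png",170,140,110,90,7,"pics/f3.png")
p,R=cur();print(p,yaw(R));plan([((.481,.044,.0286),-.05,4)])
E
```

```text
[0.48464221 0.02982982 0.12658838] -0.050358414680117904
1 [2.45, 0.35, -0.11] [-0.0, 0.0, -0.0]
2 [2.45, 0.35, -0.11] [-0.0, 0.001, -0.0]
3 [2.45, 0.35, -0.11] [-0.0, 0.0, -0.0]
4 [2.45, 0.34, -0.12] [-0.0, 0.001, -0.0]
end [0.481  0.044  0.0286] -0.0504
```

View pics/e3.png

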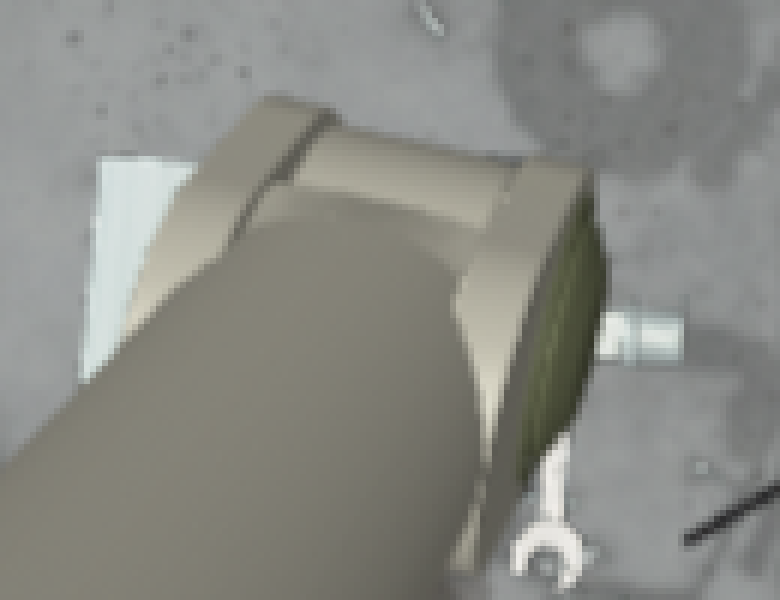

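View pics/f3.png

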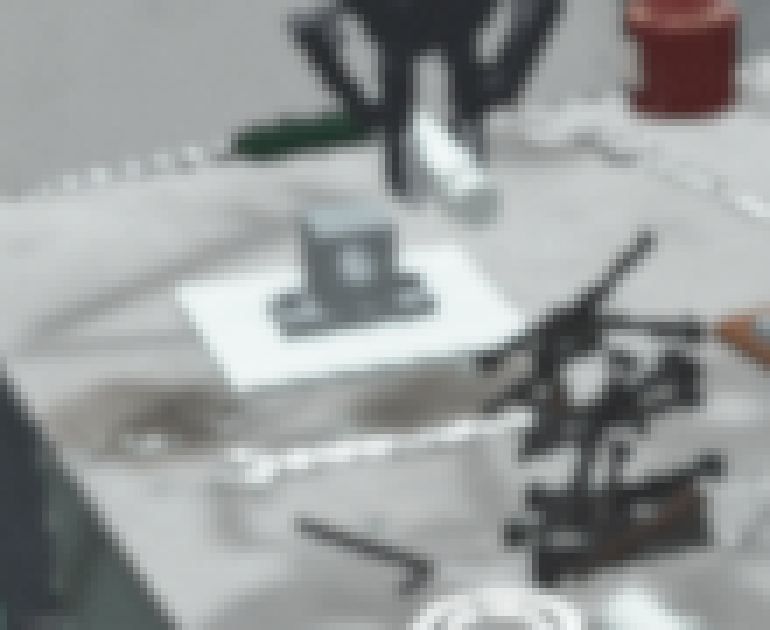

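```bash
cat > nogo.py <<'E'
from h import *
import sys
def nogo_bias(src,p,psi,cols,rows,bgthr=None):
    g=cv2.cvtColor(cv2.imread(src),cv2.COLOR_BGR2GRAY).astype(float)
    zc=p[2]+.0194
    for u in cols:
        a=g[rows[0]:rows[1],u]; print(u,a.astype(int))
E
python3 - <<'E'
from nogo import *
np.set_printoptions(linewidth=200)
p,R=cur()
nogo_bias("pics/top3.png",p,0,range(226,242),(217,234))
a=np.array([.0502,.9987,0]); c=np.array([p[0],p[1],p[2]+.0194])
for s in(-.05,-.059,-.068): print(s,proj("top",c+s*a))
E
```

```text
226 [105 104 111 123 138 206 233 229 229 230 230 227 181 133 147 148 147]
227 [141 139 140 142 155 211 231 228 227 222 215 211 168 131 145 146 145]
228 [142 140 140 143 154 200 225 227 227 207 182 178 156 139 143 144 143]
229 [144 142 140 144 157 178 201 219 223 214 202 193 181 156 140 143 143]
230 [146 144 136 135 152 166 177 189 199 197 189 180 170 149 137 142 141]
231 [147 146 141 136 145 159 173 184 194 192 180 165 150 130 130 140 139]
232 [147 147 147 146 151 166 189 212 224 221 200 179 159 137 131 139 140]
233 [148 148 145 142 147 162 184 210 227 223 203 181 162 138 130 140 142]
234 [149 149 145 143 143 159 182 205 226 226 207 183 165 139 130 140 143]
235 [148 148 146 144 141 156 180 202 223 227 211 186 167 141 129 141 144]
236 [148 147 146 144 139 151 179 201 221 225 214 191 171 140 128 141 141]
237 [147 147 145 143 137 147 179 204 217 216 205 188 168 139 129 140 140]
238 [146 145 138 138 133 137 163 181 181 172 165 155 144 129 128 137 140]
239 [144 142 133 131 130 124 124 118 113 113 113 114 116 119 126 134 138]
240 [141 140 141 141 140 137 132 123 118 117 116 115 117 120 125 132 138]
241 [140 138 140 143 143 140 135 125 118 115 115 116 116 118 124 133 139]
-0.05 [[231.93205209 224.94625679]]
-0.059 [[235.58434535 225.07491407]]
-0.068 [[239.23622727 225.20355685]]
```

apply_moves([
  [2.5, 0.3, -0.1, 0, 0, 0, 0],
  [2.5, 0.3, -0.1, 0, 0, 0, 0],
  [2.5, 0.3, -0.1, 0, 0, 0, 0],
  [1.5, 0.3, 0, 0, 0, 0, 0],
  [0.7, 0, 0, 0, 0, 0, 0],
  [0, 0, 0, 0, 0, 0, 0],
  [0, 0, 0, 0, 0, 0, 0],
  [0, 0, 0, 0, 0, 0, 0],
])

```text
clock: 8.35
position: [0.4822, 0.0421, 0.0293]
orientation: [0.04, 1.569, -0.039]
wrist_force: [0.4, -0.2, -2.3]
grip_width: 0.0192
```

```bash
python3 - <<'E'
from h import *
cv2.imwrite("pics/top4.png",get_image("top")[:,:,::-1]); crop("top","pics/top4.png",125,170,130,100,6,"pics/e4.png")
cv2.imwrite("pics/sc4.png",get_image("scene")[:,:,::-1]); crop("top","pics/sc4.png",190,150,70,60,10,"pics/f4.png")
p,R=cur();print(p,yaw(R),get_state()["wrist_force"],"x line",.4878-.052*(.1755-p[1]));print(R.round(4))
plan([((.4878-.052*(.1755-.047),.047,.0286),-.052,1)])
E
```

```text
[0.48202476 0.04217289 0.02908304] -0.04999617237343708 [-0.06860187 -0.64352546 -2.21597307] x line 0.48086699040988967
[[ 1.400e-03  5.000e-02  9.987e-01]
 [ 1.000e-04  9.988e-01 -5.000e-02]
 [-1.000e+00  2.000e-04  1.400e-03]]
1 [0.05, 0.48, -0.11] [0.002, 0.001, -0.0]
end [0.4812 0.047  0.0286] -0.052
```

View pics/e4.png

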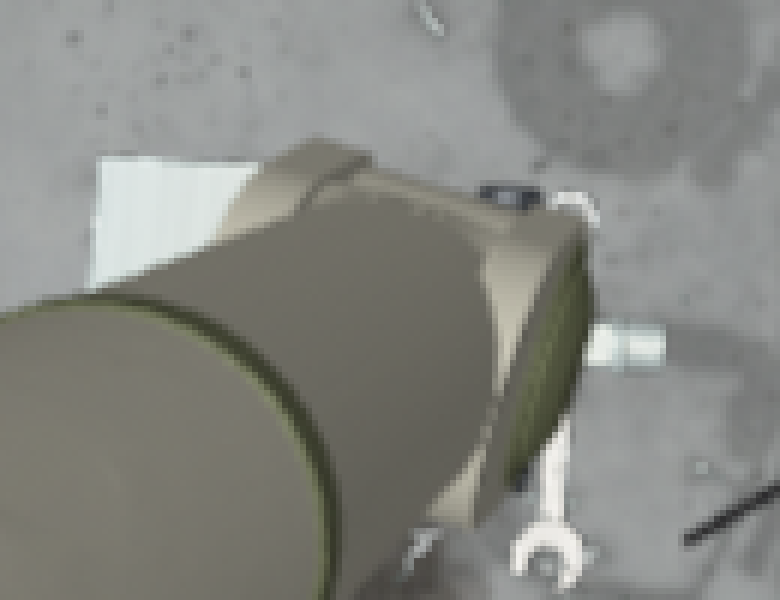

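View pics/f4.png

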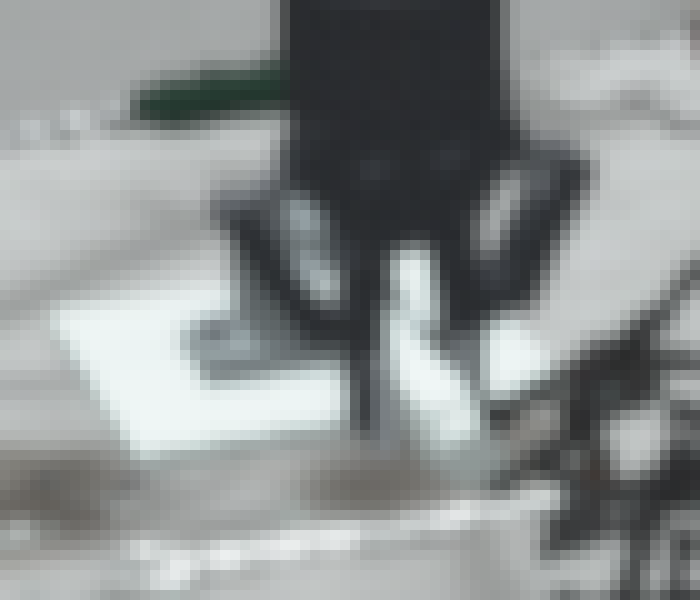

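apply_moves([
  [0.04, 0, -0.11, 0.002, 0.001, 0, 0],
  [0, 0.4, 0, 0, 0, 0, 0],
  [0, 0.4, 0, 0, 0, 0, 0],
  [0, 0.4, 0, 0, 0, 0, 0],
  [0, 0.3, 0, 0, 0, 0, 0],
  [0, 0.2, 0, 0, 0, 0, 0],
  [0, 0, 0, 0, 0, 0, 0],
  [0, 0, 0, 0, 0, 0, 0],
])

```text
clock: 9.25
position: [0.4814, 0.0592, 0.0279]
orientation: [0.041, 1.571, -0.041]
wrist_force: [0.5, 0.2, -2.8]
grip_width: 0.0189
```

```bash
cat > st.py <<'E'
from h import *
p,R=cur();s=get_state()
print("t",s["clock"],"p",p.round(4),"yaw",yaw(R).round(4),"F",np.round(s["wrist_force"],2),"T",np.round(s["wrist_torque"],3),"w",s["grip_width"])
a=np.array([.052,.9986]);B=np.array([.4878,.1755]);d=p[:2]-B
print("along",(d@a).round(4),"lateral(x)",(d@[.9986,-.052]).round(4),"z err",(p[2]-.0286).round(4))
E
python3 st.py
```

```text
t 9.25 p [0.4814 0.0592 0.0279] yaw -0.0518 F [ 0.5   0.2  -2.85] T [-0.04  -0.044 -0.022] w 0.018945316003054588
along -0.1165 lateral(x) -0.0004 z err -0.0007
```

apply_moves([
  [-0.03, 0.15, 0.03, 0, 0, 0, 0],
  [0, 0.15, 0, 0, 0, 0, 0],
  [0, 0.15, 0, 0, 0, 0, 0],
  [0, 0.15, 0, 0, 0, 0, 0],
  [0, 0.1, 0, 0, 0, 0, 0],
  [0, 0.1, 0, 0, 0, 0, 0],
  [0, 0, 0, 0, 0, 0, 0],
  [0, 0, 0, 0, 0, 0, 0],
])

```text
clock: 10.05
position: [0.4821, 0.0671, 0.0282]
orientation: [0.041, 1.571, -0.041]
wrist_force: [0.5, 0.8, -2.4]
grip_width: 0.0194
```

```bash
python3 st.py
```

```text
t 10.05 p [0.4821 0.0671 0.0282] yaw -0.0519 F [ 0.48  0.83 -2.41] T [-0.021  0.022  0.041] w 0.01938237039870718
along -0.1085 lateral(x) -0.0001 z err -0.0004
```

apply_moves([
  [0, 0.15, 0, 0, 0, 0, 0],
  [0, 0.15, 0, 0, 0, 0, 0],
  [0, 0.15, 0, 0, 0, 0, 0],
  [0, 0.15, 0, 0, 0, 0, 0],
  [0, 0.1, 0, 0, 0, 0, 0],
  [0, 0.1, 0, 0, 0, 0, 0],
  [0, 0, 0, 0, 0, 0, 0],
  [0, 0, 0, 0, 0, 0, 0],
])

```text
clock: 10.85
position: [0.4825, 0.0751, 0.0282]
orientation: [0.041, 1.571, -0.041]
wrist_force: [0.2, -0.2, -1.3]
grip_width: 0.019
```

```bash
python3 st.py
```

```text
t 10.85 p [0.4825 0.0751 0.0282] yaw -0.0519 F [ 0.21 -0.18 -1.34] T [0.021 0.021 0.03 ] w 0.01899604998494716
along -0.1005 lateral(x) -0.0001 z err -0.0004
```

apply_moves([
  [-0.03, 0.25, 0, 0, 0, 0, 0],
  [0, 0.3, 0, 0, 0, 0, 0],
  [0, 0.3, 0, 0, 0, 0, 0],
  [0, 0.3, 0, 0, 0, 0, 0],
  [0, 0.3, 0, 0, 0, 0, 0],
  [0, 0.3, 0, 0, 0, 0, 0],
  [0, 0.2, 0, 0, 0, 0, 0],
  [0, 0, 0, 0, 0, 0, 0],
])

```text
clock: 11.65
position: [0.4835, 0.095, 0.0285]
orientation: [0.04, 1.571, -0.04]
wrist_force: [-0.3, -0.6, -2.1]
grip_width: 0.019
```

```bash
python3 st.py
```

```text
t 11.65 p [0.4835 0.095  0.0285] yaw -0.0514 F [-0.3  -0.6  -2.06] T [-0.049 -0.045  0.019] w 0.018964166703570273
along -0.0806 lateral(x) -0.0001 z err -0.0001
```

Sliding freely; about 10 mm to the collar.

apply_moves([
  [0, 0.2, 0, 0, 0, 0, 0],
  [0, 0.2, 0, 0, 0, 0, 0],
  [0, 0.15, 0, 0, 0, 0, 0],
  [0, 0.1, 0, 0, 0, 0, 0],
  [0, 0.1, 0, 0, 0, 0, 0],
  [0, 0.1, 0, 0, 0, 0, 0],
  [0, 0.1, 0, 0, 0, 0, 0],
  [0, 0, 0, 0, 0, 0, 0],
])

```text
clock: 12.45
position: [0.4839, 0.1035, 0.0285]
orientation: [0.041, 1.571, -0.042]
wrist_force: [0.6, -4.1, -2.0]
grip_width: 0.0194
```

```bash
python3 st.py
```

```text
t 12.45 p [0.4839 0.1035 0.0285] yaw -0.0527 F [ 0.57 -4.11 -2.  ] T [-0.619  0.041 -0.06 ] w 0.01937083017986515
along -0.0721 lateral(x) -0.0001 z err -0.0001
```

apply_moves([
  [0, 0.1, 0, 0, 0, 0, 0],
  [0, 0.1, 0, 0, 0, 0, 0],
  [0, 0, 0, 0, 0, 0, 0],
  [0, 0, 0, 0, 0, 0, 0],
  [0, 0, 0, 0, 0, 0, 0],
  [0, 0, 0, 0, 0, 0, 0],
  [0, 0, 0, 0, 0, 0, 0],
  [0, 0, 0, 0, 0, 0, 0],
])

```text
clock: 13.25
position: [0.4838, 0.1036, 0.0285]
orientation: [0.041, 1.572, -0.045]
wrist_force: [-0.2, -10.1, -0.8]
grip_width: 0.0188
```

```bash
python3 st.py; python3 - <<'E'
from h import *
cv2.imwrite("pics/top5.png",get_image("top")[:,:,::-1]); crop("top","pics/top5.png",125,170,130,100,6,"pics/e5.png")
cv2.imwrite("pics/sc5.png",get_image("scene")[:,:,::-1]); crop("top","pics/sc5.png",190,150,70,60,10,"pics/f5.png")
E
```

```text
t 13.25 p [0.4838 0.1036 0.0285] yaw -0.0549 F [ -0.19 -10.13  -0.75] T [-1.988  0.142 -0.118] w 0.0188323592645993
along -0.072 lateral(x) -0.0003 z err -0.0001
```

View pics/f5.png

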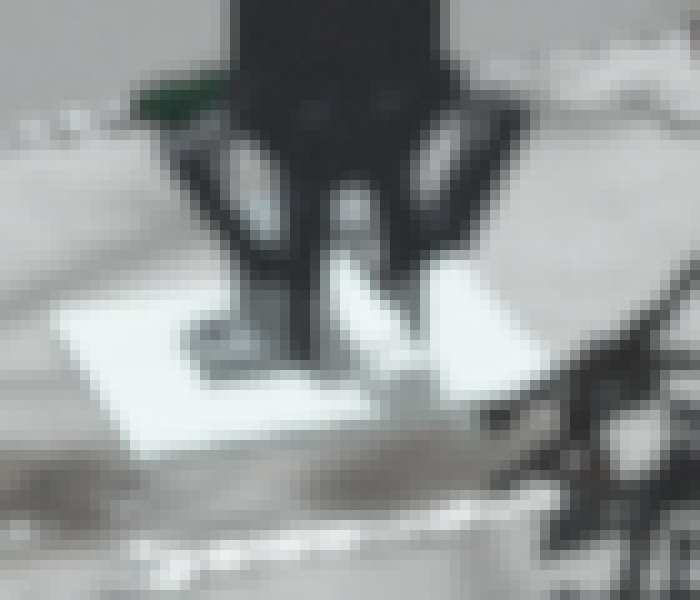

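View pics/e5.png

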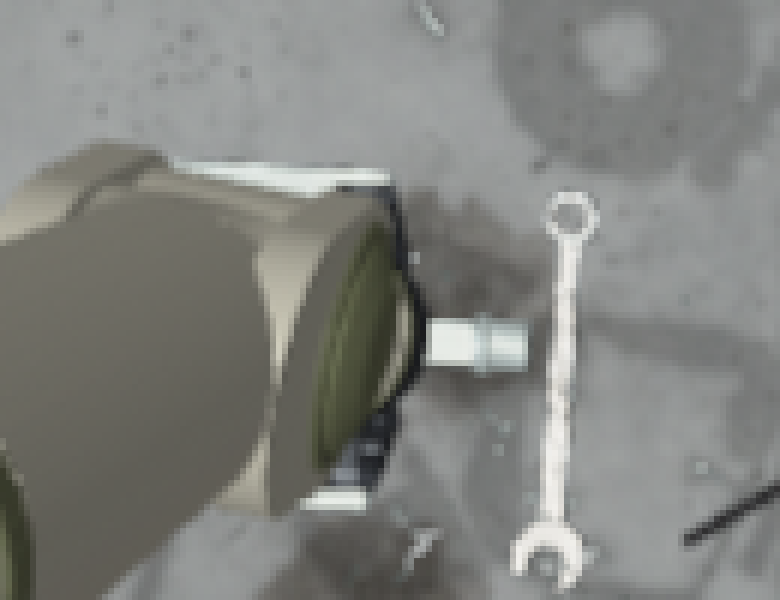

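apply_moves([
  [0, -0.2, 0, 0, 0, 0, 0],
  [0, -0.2, 0, 0, 0, 0, 0],
  [0, -0.1, 0, 0, 0, 0, 0],
  [0, 0, 0.07, 0, 0, 0, 0],
  [0, 0, 0.07, 0, 0, 0, 0],
  [0, 0, 0.06, 0, 0, 0, 0],
  [0, 0, 0, 0, 0, 0, 0],
  [0, 0, 0, 0, 0, 0, 0],
])

```text
clock: 14.15
position: [0.4853, 0.1013, 0.0284]
orientation: [0.041, 1.572, -0.04]
wrist_force: [-2.6, 1.5, -1.8]
grip_width: 0.0191
```

```bash
python3 st.py
```

```text
t 14.15 p [0.4853 0.1013 0.0284] yaw -0.0514 F [-2.55  1.54 -1.78] T [0.277 0.544 0.164] w 0.019066423318578156
along -0.0742 lateral(x) 0.0014 z err -0.0002
```

apply_moves([
  [0, 0, -0.1, 0, 0, 0, 0],
  [0, 0, -0.1, 0, 0, 0, 0],
  [0, 0, -0.1, 0, 0, 0, 0],
  [0, 0, -0.1, 0, 0, 0, 0],
  [0, 0, 0, 0, 0, 0, 0],
  [0, 0, 0, 0, 0, 0, 0],
  [0, 0, 0, 0, 0, 0, 0],
  [0, 0, 0, 0, 0, 0, 0],
])

```text
clock: 14.95
position: [0.4827, 0.101, 0.0286]
orientation: [0.041, 1.57, -0.042]
wrist_force: [4.8, -1.3, -3.0]
grip_width: 0.0192
```

```bash
python3 st.py
```

```text
t 14.95 p [0.4827 0.101  0.0286] yaw -0.0528 F [ 4.76 -1.26 -3.02] T [-0.291 -1.06  -0.359] w 0.01919424348856729
along -0.0746 lateral(x) -0.0012 z err 0.0
```

apply_moves([
  [0, 0, 0.12, 0, 0, 0, 0],
  [0, 0, 0.12, 0, 0, 0, 0],
  [0, -0.5, 0, 0, 0, 0, 0],
  [0, -1.0, 0, 0, 0, 0, 0],
  [0, -1.0, 0, 0, 0, 0, 0],
  [0, -1.0, 0, 0, 0, 0, 0],
  [0, -1.0, 0, 0, 0, 0, 0],
  [0, -1.0, 0, 0, 0, 0, 0],
])

```text
clock: 15.75
position: [0.4812, 0.045, 0.0285]
orientation: [0.041, 1.572, -0.041]
wrist_force: [-0.1, -0.3, -1.9]
grip_width: 0.0193
```

```bash
python3 st.py
```

```text
t 15.75 p [0.4812 0.045  0.0285] yaw -0.0526 F [-0.12 -0.34 -1.9 ] T [-0.019  0.023  0.012] w 0.01934035128239046
along -0.1307 lateral(x) 0.0002 z err -0.0001
```

apply_moves([
  [0, -0.8, 0, 0, 0, 0, 0],
  [0, -0.4, 0, 0, 0, 0, 0],
  [-2, 0, 0, 0, 0, 0, 0],
  [-3, 0, 0, 0, 0, 0, 0],
  [-4, 0, 0, 0, 0, 0, 0],
  [-4, 0, 0, 0, 0, 0, 0],
  [-3, 0, 0, 0, 0, 0, 0],
  [0, 3, 0, 0, 0, 0, 0],
])

```text
clock: 16.55
position: [0.484, 0.0614, 0.1923]
orientation: [0.046, 1.565, -0.044]
wrist_force: [1.2, 0.2, -2.6]
grip_width: 0.0191
```

apply_moves([
  [0, 4, 0, 0, 0, 0, 0],
  [0, 4, 0, 0, 0, 0, 0],
  [0, 4, 0, 0, 0, 0, 0],
  [0, 4, 0, 0, 0, 0, 0],
  [0, 4, 0, 0, 0, 0, 0],
  [0, 3, 0, 0, 0, 0, 0],
  [0, 0, 0, 0, 0, 0, 0],
  [0, 0, 0, 0, 0, 0, 0],
])

```text
clock: 17.35
position: [0.4937, 0.2942, 0.188]
orientation: [0.039, 1.572, -0.04]
wrist_force: [-0.5, -0.3, -2.5]
grip_width: 0.0193
```

```bash
python3 st.py;  python3 - <<'E'
from h import *
cv2.imwrite("pics/top6.png",get_image("top")[:,:,::-1]); crop("top","pics/top6.png",85,170,130,100,6,"pics/e6.png")
E
```

```text
t 17.35 p [0.4937 0.2942 0.188 ] yaw -0.05 F [-0.46 -0.28 -2.46] T [-0.062  0.012 -0.018] w 0.019305987401625986
along 0.1189 lateral(x) -0.0003 z err 0.1594
```

View pics/e6.png

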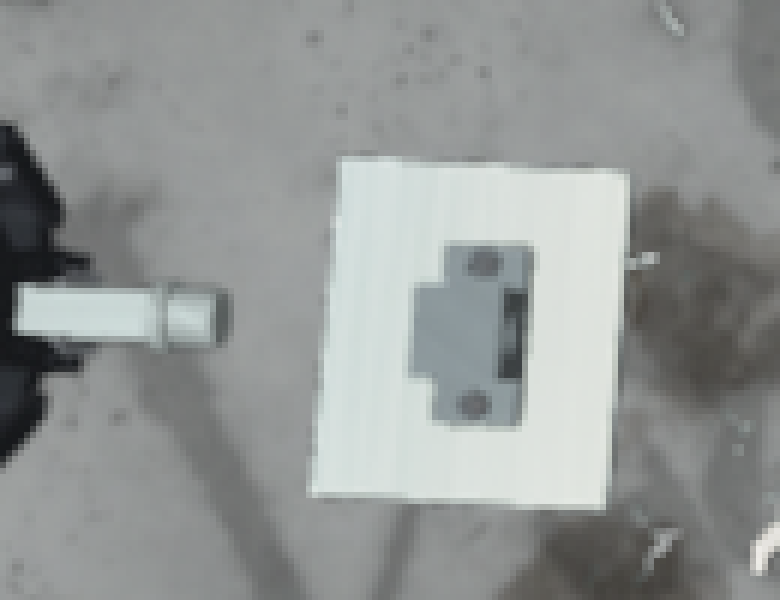

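apply_moves([
  [3, 0, 0, 0, 0, 0, 0],
  [4, 0, 0, 0, 0, 0, 0],
  [4, 0, 0, 0, 0, 0, 0],
  [3, 0, 0.03, 0.002, 0, 0, 0],
  [1.3, 0, 0, 0, 0, 0, 0],
  [0.6, 0, 0, 0, 0, 0, 0],
  [0, 0, 0, 0, 0, 0, 0],
  [0, 0, 0, 0, 0, 0, 0],
])

```text
clock: 18.2
position: [0.4953, 0.2939, 0.0308]
orientation: [0.043, 1.57, -0.042]
wrist_force: [0.5, 0.5, -1.8]
grip_width: 0.0189
```

```bash
python3 st.py;  python3 - <<'E'
from h import *
cv2.imwrite("pics/top7.png",get_image("top")[:,:,::-1]); crop("top","pics/top7.png",85,170,130,100,6,"pics/e7.png")
E
```

```text
t 18.2 p [0.4953 0.2939 0.0308] yaw -0.0544 F [ 0.48  0.48 -1.83] T [-0.039 -0.014 -0.019] w 0.018924012856859605
along 0.1186 lateral(x) 0.0014 z err 0.0022
```

View pics/e7.png

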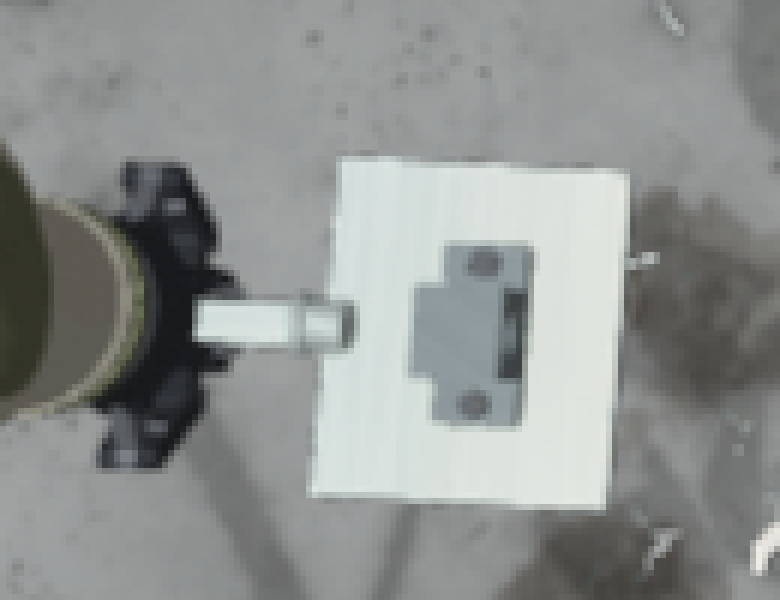

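apply_moves([
  [0.2, 0, -0.13, -0.002, 0, 0, 0],
  [0, -0.4, 0, 0, 0, 0, 0],
  [0, -0.5, 0, 0, 0, 0, 0],
  [0, -0.6, 0, 0, 0, 0, 0],
  [0, -0.5, 0, 0, 0, 0, 0],
  [0, -0.4, 0, 0, 0, 0, 0],
  [0, 0, 0, 0, 0, 0, 0],
  [0, 0, 0, 0, 0, 0, 0],
])

```text
clock: 19.05
position: [0.4921, 0.2699, 0.0275]
orientation: [0.041, 1.571, -0.041]
wrist_force: [-0.3, -0.4, -1.6]
grip_width: 0.0191
```

```bash
python3 st.py;  python3 - <<'E'
from h import *
cv2.imwrite("pics/top8.png",get_image("top")[:,:,::-1]); crop("top","pics/top8.png",105,190,90,70,8,"pics/e8.png")
E
python3 st.py
```

```text
t 19.05 p [0.4921 0.2699 0.0275] yaw -0.0523 F [-0.25 -0.36 -1.61] T [-0.057 -0.006  0.011] w 0.019115630209746468
along 0.0945 lateral(x) -0.0006 z err -0.0011
t 19.1 p [0.4921 0.2701 0.0275] yaw -0.0519 F [-0.22 -0.56 -2.48] T [ 0.003 -0.051 -0.023] w 0.018951211275811137
along 0.0947 lateral(x) -0.0006 z err -0.0011
```

View pics/e8.png

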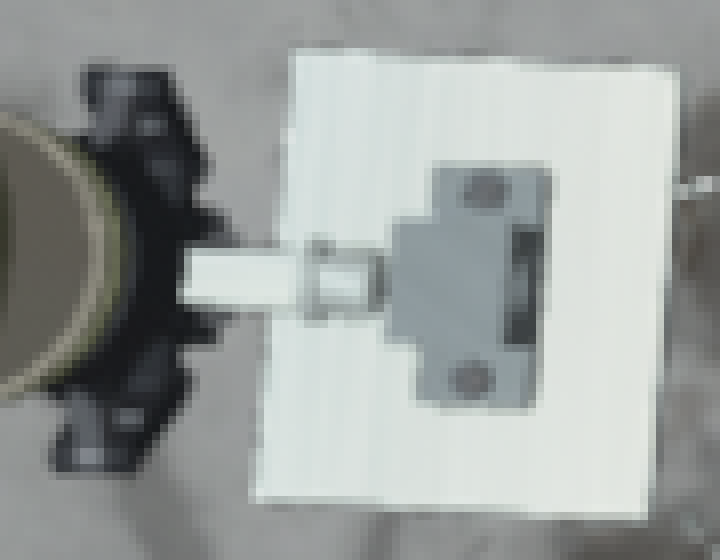

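apply_moves([
  [-0.1, 0, 0.06, 0, 0, 0, 0],
  [0, -0.2, 0, 0, 0, 0, 0],
  [0, -0.2, 0, 0, 0, 0, 0],
  [0, 0, 0, 0, 0, 0, 0],
  [0, 0, 0, 0, 0, 0, 0],
  [0, 0, 0, 0, 0, 0, 0],
  [0, 0, 0, 0, 0, 0, 0],
  [0, 0, 0, 0, 0, 0, 0],
])

```text
clock: 19.9
position: [0.4924, 0.266, 0.0285]
orientation: [0.041, 1.571, -0.041]
wrist_force: [-0.1, -0.0, -2.3]
grip_width: 0.0195
```

```bash
python3 st.py
```

```text
t 19.9 p [0.4924 0.266  0.0285] yaw -0.0519 F [-0.07 -0.03 -2.32] T [-0.025 -0.013 -0.044] w 0.019500645232977152
along 0.0906 lateral(x) -0.0001 z err -0.0001
```

apply_moves([
  [0, -0.15, 0.02, 0, 0, 0, 0],
  [0, -0.1, 0, 0, 0, 0, 0],
  [0, -0.1, 0, 0, 0, 0, 0],
  [0, -0.1, 0, 0, 0, 0, 0],
  [0, -0.1, 0, 0, 0, 0, 0],
  [0, 0, 0, 0, 0, 0, 0],
  [0, 0, 0, 0, 0, 0, 0],
  [0, 0, 0, 0, 0, 0, 0],
])

```text
clock: 20.7
position: [0.4924, 0.2613, 0.0286]
orientation: [0.041, 1.571, -0.039]
wrist_force: [-0.0, 6.8, -2.1]
grip_width: 0.0191
```

```bash
python3 st.py
```

```text
t 20.7 p [0.4924 0.2613 0.0286] yaw -0.0512 F [-0.02  6.8  -2.1 ] T [ 1.116  0.075 -0.068] w 0.019075607327932197
along 0.0859 lateral(x) 0.0002 z err -0.0
```

apply_moves([
  [0, -0.05, 0, 0, 0, 0, 0],
  [0, 0, 0, 0, 0, 0, 0],
  [0, 0, 0, 0, 0, 0, 0],
  [0, 0, 0, 0, 0, 0, 0],
  [0, 0, 0, 0, 0, 0, 0],
  [0, 0, 0, 0, 0, 0, 0],
  [0, 0, 0, 0, 0, 0, 0],
  [0, 0, 0, 0, 0, 0, 0],
])

```text
clock: 21.5
position: [0.4924, 0.2613, 0.0286]
orientation: [0.041, 1.571, -0.039]
wrist_force: [0.4, 7.2, -3.5]
grip_width: 0.0193
```

```bash
python3 st.py; python3 - <<'E'
from h import *
cv2.imwrite("pics/top9.png",get_image("top")[:,:,::-1]); crop("top","pics/top9.png",105,190,90,70,8,"pics/e9.png")
E
```

```text
t 21.5 p [0.4924 0.2613 0.0286] yaw -0.0509 F [ 0.45  7.19 -3.48] T [ 1.392  0.06  -0.09 ] w 0.01928497537339348
along 0.086 lateral(x) 0.0002 z err 0.0
```

View pics/e9.png

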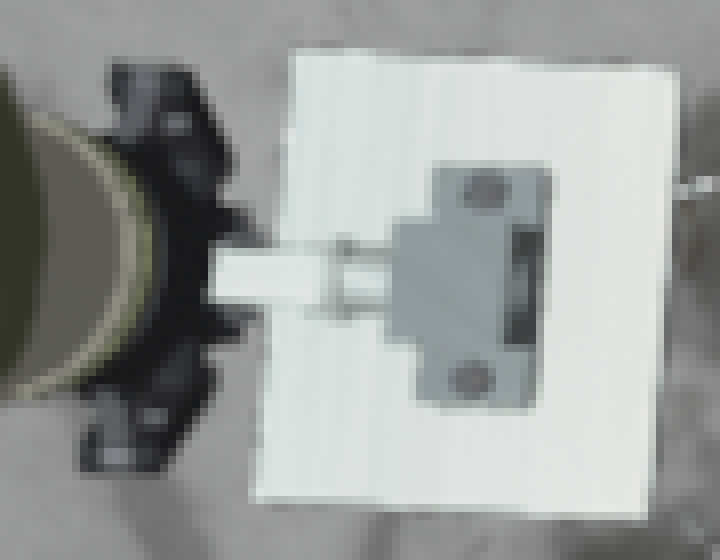

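apply_moves([
  [0, 0.5, 0, 0, 0, 0, 0],
  [0, 1, 0, 0, 0, 0, 0],
  [0, 1, 0, 0, 0, 0, 0],
  [0, 0.7, 0, 0, 0, 0, 0],
  [-3, 0, 0, 0, 0, 0, 0],
  [-4.5, 0, 0, 0, 0, 0, 0],
  [-4.5, 0, 0, 0, 0, 0, 0],
  [-4.5, 0, 0, 0, 0, 0, 0],
])

```text
clock: 22.35
position: [0.4936, 0.292, 0.195]
orientation: [0.04, 1.572, -0.041]
wrist_force: [0.3, 1.0, -2.5]
grip_width: 0.0189
```

apply_moves([
  [-4.5, 0, 0, 0, 0, 0, 0],
  [-3, 0, 0, 0, 0, 0, 0],
  [0, -2, 0, 0, 0, 0, 0],
  [0, -3, 0, 0, 0, 0, 0],
  [0, -4, 0, 0, 0, 0, 0],
  [0, -4, 0, 0, 0, 0, 0],
  [0, -4, 0, 0, 0, 0, 0],
  [0, -4, 0, 0, 0, 0, 0],
])

```text
clock: 23.15
position: [0.4821, 0.0802, 0.2677]
orientation: [0.04, 1.573, -0.041]
wrist_force: [0.7, 0.1, -2.6]
grip_width: 0.0189
```

```bash
python3 st.py; python3 - <<'E'
from h import *
p,R=cur()
plan([((.5885,-.333,.27),.118,12)],dec=1)
E
```

```text
t 23.15 p [0.4821 0.0802 0.2677] yaw -0.0519 F [ 0.7   0.09 -2.58] T [-0.024 -0.065 -0.015] w 0.018942989859332217
along -0.0954 lateral(x) -0.0008 z err 0.2391
1 [-0.0, -3.4, 1.1] [-0.014, -0.0, 0.0]
2 [-0.0, -3.4, 1.0] [-0.014, -0.0, 0.0]
3 [-0.0, -3.4, 1.0] [-0.014, -0.0, 0.0]
4 [-0.0, -3.4, 0.9] [-0.014, -0.0, 0.0]
5 [-0.0, -3.5, 0.9] [-0.014, -0.0, 0.0]
6 [-0.0, -3.5, 0.8] [-0.014, -0.0, 0.0]
7 [-0.0, -3.5, 0.8] [-0.014, -0.0, 0.0]
8 [-0.0, -3.5, 0.7] [-0.014, -0.0, 0.0]
9 [-0.1, -3.5, 0.7] [-0.014, -0.001, 0.0]
10 [-0.0, -3.5, 0.6] [-0.015, -0.0, 0.0]
11 [-0.1, -3.5, 0.6] [-0.014, -0.001, 0.0]
12 [-0.0, -3.4, 0.5] [-0.015, -0.0, 0.0]
end [ 0.5886 -0.3327  0.2697] 0.1181
```

apply_moves([
  [0, -3.4, 1.1, -0.014, 0, 0, 0],
  [0, -3.4, 1.0, -0.014, 0, 0, 0],
  [0, -3.4, 1.0, -0.014, 0, 0, 0],
  [0, -3.4, 0.9, -0.014, 0, 0, 0],
  [0, -3.5, 0.9, -0.014, 0, 0, 0],
  [0, -3.5, 0.8, -0.014, 0, 0, 0],
  [0, -3.5, 0.8, -0.014, 0, 0, 0],
  [0, -3.5, 0.7, -0.014, 0, 0, 0],
])

```text
clock: 23.95
position: [0.5538, -0.1957, 0.2673]
orientation: [-0.047, 1.573, 0.048]
wrist_force: [0.3, 1.2, -2.4]
grip_width: 0.0192
```

apply_moves([
  [0, -3.5, 0.7, -0.014, 0, 0, 0],
  [0, -3.5, 0.6, -0.015, 0, 0, 0],
  [0, -3, 0.5, -0.014, 0, 0, 0],
  [0, -2, 0.4, -0.015, 0, 0, 0],
  [0, -1.0, 0, 0, 0, 0, 0],
  [0, 0, 0, 0, 0, 0, 0],
  [0, 0, 0, 0, 0, 0, 0],
  [0, 0, 0, 0, 0, 0, 0],
])

```text
clock: 24.75
position: [0.587, -0.3204, 0.2681]
orientation: [-0.093, 1.57, 0.095]
wrist_force: [-0.1, 1.1, -2.9]
grip_width: 0.0192
```

```bash
python3 st.py; python3 - <<'E'
from h import *
p,R=cur()
plan([((.5885,-.333,.10),.118,5)],dec=2)
E
```

```text
t 24.75 p [ 0.587  -0.3204  0.2681] yaw 0.1193 F [-0.06  1.1  -2.88] T [ 0.026  0.009 -0.032] w 0.019170575001789876
along -0.4901 lateral(x) 0.1249 z err 0.2395
1 [3.36, -0.26, 0.0] [0.0, -0.0, -0.0]
2 [3.36, -0.26, 0.0] [0.0, -0.0, -0.0]
3 [3.36, -0.26, 0.01] [0.0, -0.0, -0.0]
4 [3.37, -0.25, 0.0] [0.001, -0.001, -0.001]
5 [3.36, -0.25, 0.0] [0.0, -0.0, -0.0]
end [ 0.5885 -0.333   0.1   ] 0.1183
```

apply_moves([
  [3, -0.4, 0, 0, 0, 0, 0],
  [3.5, -0.4, 0, 0, 0, 0, 0],
  [3.5, -0.4, 0, 0, 0, 0, 0],
  [3.5, -0.1, 0, 0, 0, 0, 0],
  [2.3, 0, 0, 0.001, 0, 0, 0],
  [1.0, 0, 0, 0, 0, 0, 0],
  [0, 0, 0, 0, 0, 0, 0],
  [0, 0, 0, 0, 0, 0, 0],
])

```text
clock: 25.55
position: [0.5891, -0.335, 0.1015]
orientation: [-0.093, 1.569, 0.092]
wrist_force: [0.8, 0.3, -2.9]
grip_width: 0.0191
```

```bash
python3 st.py; python3 - <<'E'
from h import *
cv2.imwrite("pics/top10.png",get_image("top")[:,:,::-1]); crop("top","pics/top10.png",290,150,110,110,6,"pics/e10.png")
plan([((.5885,-.333,.07),.118,1)],dec=2)
E
```

```text
t 25.55 p [ 0.5891 -0.335   0.1015] yaw 0.1175 F [ 0.85  0.32 -2.86] T [ 0.004  0.    -0.021] w 0.0191155267696598
along -0.5045 lateral(x) 0.1277 z err 0.0729
1 [3.19, 0.23, -0.06] [-0.001, 0.001, 0.001]
end [ 0.5885 -0.333   0.07  ] 0.1184
```

View pics/e10.png

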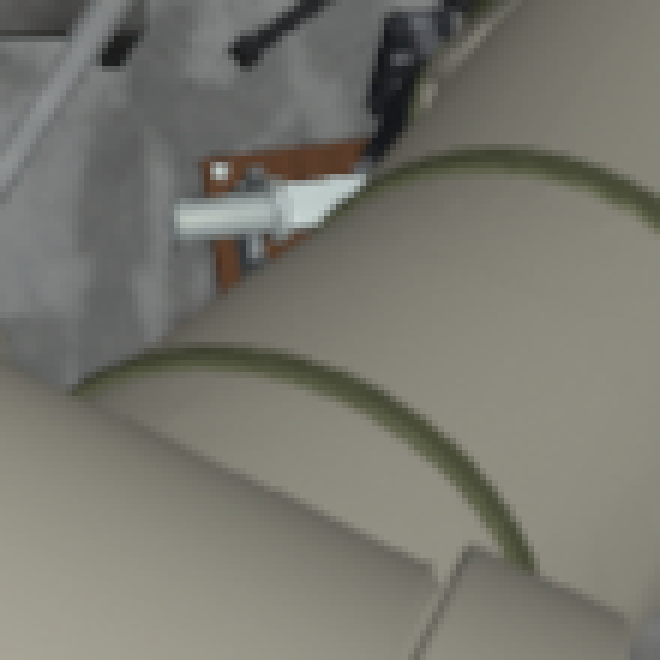

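apply_moves([
  [1, 0.1, -0.03, 0, 0, 0, 0],
  [1.2, 0.1, -0.03, 0, 0, 0, 0],
  [1.2, 0, 0, 0, 0, 0, 0],
  [0.8, 0, 0, 0, 0, 0, 0],
  [0.4, 0, 0, 0, 0, 0, 0],
  [0, 0, 0, 0, 0, 0, 0],
  [0, 0, 0, 0, 0, 0, 0],
  [0, 0, 0, 0, 0, 0, 0],
])

```text
clock: 26.4
position: [0.5878, -0.3333, 0.0548]
orientation: [-0.092, 1.569, 0.092]
wrist_force: [0.2, -0.2, -2.7]
grip_width: 0.0188
```

```bash
python3 st.py; python3 - <<'E'
from h import *
plan([((.5885,-.333,.0265),.118,1)],dec=2)
E
```

```text
t 26.4 p [ 0.5878 -0.3333  0.0548] yaw 0.1169 F [ 0.24 -0.17 -2.72] T [-0.042 -0.021 -0.031] w 0.018814508261802303
along -0.5029 lateral(x) 0.1263 z err 0.0262
1 [2.83, 0.02, 0.07] [-0.001, -0.0, 0.0]
end [ 0.5885 -0.333   0.0265] 0.1179
```

apply_moves([
  [0.5, 0, 0.05, -0.001, 0, 0, 0],
  [0.5, 0, 0, 0, 0, 0, 0],
  [0.5, 0, 0, 0, 0, 0, 0],
  [0.5, 0, 0, 0, 0, 0, 0],
  [0.4, 0, 0, 0, 0, 0, 0],
  [0.3, 0, 0, 0, 0, 0, 0],
  [0.1, 0, 0, 0, 0, 0, 0],
  [0, 0, 0, 0, 0, 0, 0],
])

```text
clock: 27.2
position: [0.588, -0.333, 0.0263]
orientation: [-0.093, 1.57, 0.093]
wrist_force: [0.1, -0.6, -2.3]
grip_width: 0.0187
```

```bash
python3 st.py
```

```text
t 27.2 p [ 0.588  -0.333   0.0263] yaw 0.118 F [ 0.13 -0.56 -2.28] T [-0.045 -0.024 -0.04 ] w 0.018738999249496378
along -0.5026 lateral(x) 0.1265 z err -0.0023
```

apply_moves([
  [0.08, 0, 0, 0, 0, 0, 0],
  [0, 0, 0, 0, 0, 0, 0],
  [0, 0, 0, 0, 0, 0, 0],
  [0, 0, 0, 0, 0, 0, 20],
  [0, 0, 0, 0, 0, 0, 50],
  [0, 0, 0, 0, 0, 0, 90],
  [0, 0, 0, 0, 0, 0, 90],
  [0, 0, 0, 0, 0, 0, 90],
])

```text
clock: 28.0
position: [0.5881, -0.3331, 0.0257]
orientation: [-0.093, 1.569, 0.093]
wrist_force: [0.5, 0.0, 0.5]
grip_width: 0.0757
```

```bash
python3 st.py
```

```text
t 28.0 p [ 0.5881 -0.3331  0.0257] yaw 0.118 F [0.48 0.04 0.48] T [-0.011 -0.008 -0.03 ] w 0.0757317405909911
along -0.5026 lateral(x) 0.1266 z err -0.0029
```

apply_moves([
  [-1, 0, 0, 0, 0, 0, 90],
  [-2, 0, 0, 0, 0, 0, 90],
  [-3, 0, 0, 0, 0, 0, 90],
  [-4, 0, 0, 0, 0, 0, 90],
  [-4.5, 0, 0, 0, 0, 0, 90],
  [-4.5, 0, 0, 0, 0, 0, 90],
  [-4.5, 0, 0, 0, 0, 0, 90],
  [-2, 0, 0, 0, 0, 0, 90],
])

```text
clock: 28.8
position: [0.5889, -0.3342, 0.2861]
orientation: [-0.094, 1.565, 0.09]
wrist_force: [0.4, 0.5, -0.0]
grip_width: 0.0769
```

apply_moves([
  [0, 3.5, -1, 0, 0, 0, 90],
  [0, 4.5, -1, 0, 0, 0, 90],
  [0, 4.5, -1, 0, 0, 0, 90],
  [0, 4.5, -1, 0, 0, 0, 90],
  [0, 4.5, -1, 0, 0, 0, 90],
  [0, 4.5, -1, 0, 0, 0, 90],
  [0, 4.5, -1, 0, 0, 0, 90],
  [0, 3, 0, 0, 0, 0, 90],
])

```text
clock: 29.6
position: [0.4772, -0.0062, 0.2813]
orientation: [-0.093, 1.57, 0.095]
wrist_force: [0.1, -0.1, 0.7]
grip_width: 0.0769
```

apply_moves([
  [0, 4, 0, 0, 0, 0, 90],
  [0, 4.5, 0, 0, 0, 0, 90],
  [0, 4.5, 0, 0, 0, 0, 90],
  [0, 4.5, 0, 0, 0, 0, 90],
  [0, 3.5, 0, 0, 0, 0, 90],
  [0, 0, 0, 0, 0, 0, 90],
  [0, 0, 0, 0, 0, 0, 90],
  [0, 0, 0, 0, 0, 0, 90],
])

```text
clock: 30.4
position: [0.4547, 0.1986, 0.2811]
orientation: [-0.091, 1.57, 0.091]
wrist_force: [-0.0, -0.3, 0.2]
grip_width: 0.0767
```

```bash
python3 st.py; python3 - <<'E'
from h import *
cv2.imwrite("pics/top11.png",get_image("top")[:,:,::-1]); crop("top","pics/top11.png",300,165,95,95,6,"pics/e11.png")
cv2.imwrite("pics/sc11.png",get_image("scene")[:,:,::-1]); crop("top","pics/sc11.png",240,190,110,80,6,"pics/f11.png")
a=cv2.imread("pics/top0.png").astype(int);b=cv2.imread("pics/top11.png").astype(int)
d=abs(a-b).max(2)[165:260,300:395]; print(d.max(),(d>25).sum())
E
```

```text
t 30.4 p [0.4547 0.1986 0.2811] yaw 0.1164 F [-0.02 -0.28  0.19] T [-0.068 -0.037 -0.015] w 0.07673588086037314
along 0.0213 lateral(x) -0.0343 z err 0.2525
118 192
```

View pics/e11.png

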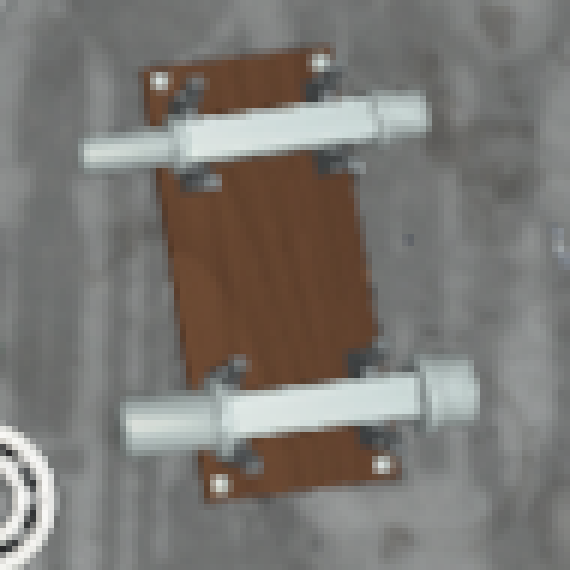

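View pics/f11.png

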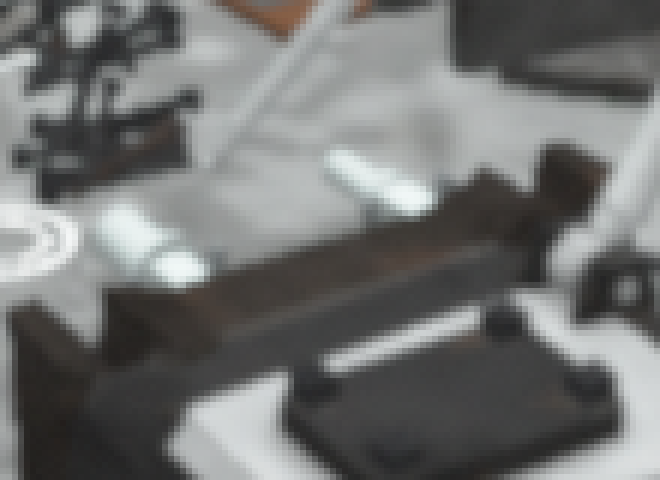

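```bash
python3 - <<'E'
from h import *
g0=cv2.cvtColor(cv2.imread("pics/top0.png"),cv2.COLOR_BGR2GRAY).astype(float)
g1=cv2.cvtColor(cv2.imread("pics/top11.png"),cv2.COLOR_BGR2GRAY).astype(float)
sc=np.array([[160,80],[320,62],[220,485],[382,465]])/6+[300,165]-.5
S=[]
for u,v in sc:
    u0,v0=int(round(u)),int(round(v)); w=np.clip(g1[v0-2:v0+3,u0-2:u0+3]-120,0,None); yy,xx=np.mgrid[v0-2:v0+3,u0-2:u0+3]
    S.append([(w*xx).sum()/w.sum(),(w*yy).sum()/w.sum()])
P=ray("top",S,.009); c=P.mean(0); print(P.round(4),c.round(4))
ex=(P[0]+P[1]-P[2]-P[3])[:2]; ex/=np.linalg.norm(ex); ey=np.array([-ex[1],ex[0]]); print("rack yaw",np.arctan2(ex[1],ex[0]))
for n,g in(("before",g0),("after",g1)):
  for name,cols,lo,hi in(("far",range(334,358,2),176,197),("near",range(340,368,2),224,244)):
    pts=[]
    for u in cols:
        a=g[lo:hi,u]; w=np.clip((a-130)/(215-130),0,1); k=w>0.3
        # main run
        v=np.arange(lo,hi); pts.append([u,(w[k]*v[k]).sum()/w[k].sum()])
    Q=ray("top",pts,.053)[:,:2]-c[:2]
    f=np.polyfit(Q@ey,Q@ex,1); print(n,name,"offset x in rack",f[1].round(4),"slope",f[0].round(4))
E
```

```text
[[ 0.6165 -0.2845  0.009 ]
 [ 0.6245 -0.3623  0.009 ]
 [ 0.4241 -0.3058  0.009 ]
 [ 0.4319 -0.3829  0.009 ]] [ 0.5242 -0.3339  0.009 ]
rack yaw 0.10859314818484352
before far offset x in rack 0.0649 slope -0.0184
before near offset x in rack -0.065 slope 0.0187
after far offset x in rack 0.0625 slope -0.0047
after near offset x in rack -0.0651 slope 0.0271
```

```bash
python3 -c "
from bench import *
print(sign_off())"
```

```text
the job is handed in; nothing more can be done
None
```

The small bearing block on the steel plate has been checked with the small gauge, and the gauge is back in the far rest. I handed the job in at about 30 s on the clock.

- **GO end:** It slid freely into the bore from the −y mouth until the collar met the block. The stop was firm at 10 N with no further travel, within 2 mm of the computed depth. A small sideways probe in the bore showed the gauge was centred to about 0.2 mm. I then drew it out.
- **NO-GO end:** I pressed it against the +y mouth for about 1 s at about 7 N. It was refused, with the face at the mouth plane. The readings put it 0.2 mm off centre and within 0.01 rad of the measured bore direction.
- **Return:** The final picture shows the gauge lying along its rest, GO end the same way as before. It sits about 2.5 mm to one side of the rest's middle, where it first lay almost central. That is within the 3 mm of play on the saddle floor but close to its edge, so I left it. The large gauge shows no movement, and the gripper is clear at 0.28 m height with about 0 N on the wrist.

**Disagreement with the brief:** In the images the large gauge's GO end points to the same side as the small gauge's, while the task text says they point opposite ways. This did not affect the job.

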